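Load the feed carrier and index it to the drilling station

ROBOT

A 7-joint arm with a two-finger parallel gripper is mounted at the origin on a cart in front of the work surface, level with it; the furniture and walls round the work are solid. World frame = base frame: x ahead of the robot, y to its left, z up, the work surface at z = 0. Lengths are in m, angles in degrees, forces in N, time in s.
With the tool pointing down it reaches from about 0.425 to 0.825 m from the base axis. Payload 3.6 kg.
Tool frame: the origin (TCP) lies midway between the tips of the shut fingers; the grasp point (between the pads) lies env.grasp_offset behind it (env.grasp_offset is the distance from the TCP to the grasp point, in m); z points along the fingers, y is the line along which they close (so a half turn about z gives the same grasp; the last joint's range is limited). The gripper opens to 85 mm and grips with 20 to 120 N. Pads are 22 mm wide; open, the fingers measure 114 mm over their backs; the gripper's body (76 mm by 85 mm) begins 54 mm behind the grasp point. The pads swing forward as they close: fully open they stand 13 mm farther back than shut.
Start: joints at [-69.758, 35.231, -0.722, 81.555, 0.464, 63.22, -2.315], TCP at [0.241, 0.604, 0.201] pointing down, gripper open.
Joint ranges: [-178.69, 178.69], [-17.37, 117.87], [-77.05, 75.6], [15.02, 138.74], [-78.02, 258.01], [0.78, 113.62], [-162.83, 162.83]. Speed limits (degrees/s): [159.86, 159.86, 180, 180, 180, 180, 180].

INTERFACE

Orientations are given as a 3x3 rotation matrix whose columns are the frame's x, y, z axes.
In Python, from station import state, cams, env gives the robot as it stands. The module is installed in compiled form; this text tells all that it offers.
- The arm moves only by the tool step_arm, never from a script. Its argument "motion" is text: rows parted by semicolons, each of 5 numbers parted by spaces: the opening, from 0 (shut) to 1 (fully open), then the shift along the tool's x, y, z in mm, then the turn about the tool's z in rad. In form: jaw dx dy dz twist; .... A call has 1 to 12 rows; each row shifts and turns the commanded pose from where the row before left it, along the tool's axes as they then stand; what a row does not reach is not made up. A row lasts 1/10 s, in which the tool goes at most 50 mm and 8.59 degrees, less where a joint would pass 70% of its speed; a pose out of reach is approached as far as the arm can. A call is refused whole if a number of a shift passes 50 or a number of a turn 0.15, either way. A call with a gripper value outside its range is refused whole. The fingers move at their own pace and stop on an object; "newtons" is the grip in N (left out, the last holds). Time passes only in rows, so rows that do not move let the fingers close. It gives the time, the measured TCP pose, the force, the opening and the grip force at its end, in the units of the state.
- state(): the state, without advancing time (a new reading comes with each control period).
- cams.get_image(name): name is "side" or "top"; returns a dict with "pixels" (400x640x3 uint8, red, green, blue), "z_map" (400x640 float32, m along the optical axis (not along the pixel's ray), 0 where there is no reading), "fx", "fy", "cx", "cy" (pixels), "k1" (the pictures are not rectified: a ray, as slopes to the right and down, at radius r is drawn at 1 + k1 r^2 times it, then the intrinsics apply), "origin" and "attitude" of the camera in the world. Camera axes: x right, y down, z forward; pixel columns grow to the right and rows downward; lengths in m; the calibration is good to about 2 mm. A picture is of the moment at which its call begins.
- env.close_job(): hands the job in; it is judged then, once.
The state is a dict: "t": time; "q": joint angles; "joint_vel": joint speeds; "joint_efforts": joint torques, N m; "tcp_pos": TCP position; "orientation": TCP orientation; "wrist_force": force on the tool from outside, world axes, zero at the start; "moment": the same for the moment, N m; "opening": opening from 0.0 (shut) to 1.0 (fully open); "gripper_force": force on a finger pad.
Only numpy, scipy, OpenCV 4.12 (cv2) and the standard library are available. Lean on these libraries where they do the work, as an engineer would, in place of code of your own. Each camera call takes 0.05 s, during which the arm holds its last target. There are 200 camera calls.

TASK

Take the two pine pieces out of their sloping cradles and stand each upright, fully home, in the pocket of the sliding carrier that fits it (the long thick piece in the larger pocket, the short thin one in the smaller), while the carrier is still at its loading end. Then move the loaded carrier along its rods, away from its knob end, until its notch clicks onto the spring plunger, and let go. Do not knock or shift the bottle, the tape measure or the small plane.

Things in the scene. Friction and masses are not known exactly. Their poses are not given: they have to be found in the camera images.
- long_piece: Pine block 45 x 154 x 28 mm (own x, y, z). Origin at the centre of its 45 x 154 face that lies on the cradle; y along its length to its upper end, z out of the trough. It leans 35 degrees from vertical in cradle_a, upper end towards the robot's side; its lower 60 mm lie between 16 mm high cheeks (66 mm over all), the rest has free edges.
- long_middle (a point): Middle of the long piece's volume (77 mm from either end), axes as the piece.
- short_piece: Plain pine block 40 x 100 x 22 mm (own x, y, z). Origin and axes as for the long piece. It leans in its own, smaller cradle in the same way; the lower 34 mm lie between cheeks (outer width 61 mm), the upper 65 mm have both edges free.
- short_middle (a point): Middle of the short piece's volume (50 mm from either end), axes as the piece.
- cradle_a: Plywood cradle of the long piece, fixed. Origin under its foot board (135 x 75 mm), z up; the trough rises towards its own -x at 35 degrees from vertical. Above its cheeks only a narrow spine (27 mm wide) backs the piece. The two cradles may swap places.
- cradle_b: Plywood cradle of the short piece, fixed; as the other, foot board 135 x 70 mm, spine 22 mm wide.
- slide: Fixed slide base: dark board 120 x 360 x 12 mm with two steel rods along its y; origin under its centre, z up. At its own +x edge, 45 mm towards -y, stands an aluminium bracket (58 mm high) with the spring ball plunger that catches the carrier at the station.
- carrier (a joint): Travel (m) of the wooden carrier block (85 x 112 x 50 mm, top 78 mm above the table) along the rods towards the slide's own -y. It starts between 0 and 0.035 (loading end); the plunger sits in the carrier's notch at 0.100; hard stop at 0.125. Friction 2.5 N, about 9 N to pass the notch's lip.
- long_pocket (a point): Centre of the floor of the larger pocket (49 x 35 mm along the slide's x, y; 40 mm deep, mouth chamfered 4 mm), axes as the slide; it moves with the carrier, on the side away from the knob. The floor is 38 mm above the table.
- short_pocket (a point): Centre of the floor of the smaller pocket (44 x 29 mm along the slide's x, y; 40 mm deep), 56 mm nearer the knob than the larger one's; axes as the slide.
- knob (a point): Middle of the carrier's upright round wooden knob (22 mm diameter, from 83 to 120 mm above the table) that stands on a steel tongue beyond the carrier's +y end, 67 mm from the smaller pocket's centre; moves with the carrier.
- station_mark (a point): Where the knob's middle is when the carrier stands in the station (fixed to the slide).
- bottle: Bystander: full plastic bottle, 65 mm diameter, 210 mm high, upright; origin under its centre.
- tape_measure: Bystander: black tape measure 54 x 84 x 74 mm, origin under its centre.
- small_plane: Bystander: small black block plane 29 x 98 x 28 mm, origin under its centre.
Mind the look-alikes: they are no part of the job. Leave any purple look-alike of the long_piece alone.

How it is judged:
By the outcome, as a careful person would: the job done as asked, in the order asked, and still so for the second after the job is handed in, with the robot touching nothing.
It also fails if it takes over 72 s, if anything falls off the work surface, if the arm or the gripper's body presses on something with over 40 N, if the wrist force passes 120 N, or if a joint passes its speed limit or range.

## Working session

There is one attempt and no reset: what is moved stays moved. The work goes in short steps, Python scripts to look and compute and a tool call to move; the robot and the scene stay as the last step left them, time stands still between calls to the robot, and variables do not carry over. Pictures are saved under pics/ and viewed, at most 10 in all, crops included, and the job is handed in when it is done.

Besides the shell and the picture viewer there is one more tool, called as name(argument=value, ...) on one line, values as JSON. step_arm: Moves the arm, as the interface text tells. Its arguments: {"type":"object","properties":{"motion":{"type":"string"},"newtons":{"type":"number"}},"required":["motion"]}

```bash
mkdir -p pics
cat > h.py <<'E'
import numpy as np, cv2
from station import state, cams, env
def grab(n):
    d=cams.get_image(n); np.savez('%s.npz'%n,**{k:np.array(v) for k,v in d.items()}); return d
def load(n): return dict(np.load('%s.npz'%n))
def cloud(d):
    K=np.array([[d['fx'],0,d['cx']],[0,d['fy'],d['cy']],[0,0,1]],float)
    u,v=np.meshgrid(np.arange(640.),np.arange(400.))
    p=cv2.undistortPoints(np.stack([u,v],-1).reshape(-1,1,2),K,np.array([float(d['k1']),0,0,0])).reshape(400,640,2)
    z=d['z_map'][...,None]
    c=np.concatenate([p*z,z],-1)
    return c@np.array(d['attitude']).T+np.array(d['origin'])
E
python3 - <<'E'
from h import *
s=state(); print(s, env.grasp_offset)
for n in('top','side'):
    d=grab(n); cv2.imwrite('pics/%s0.png'%n,d['pixels'][...,::-1]); print(n,d['origin'],d['attitude'],d['fx'],d['k1'])
E
```

```text
{'t': 0.0, 'q': array([-69.75787177,  35.28756285,  -0.72276625,  81.64101367,
         0.46335348,  63.2206165 ,  -2.31405514]), 'joint_vel': array([-0.09752398,  0.00144561, -0.01151084, -0.06021933,  0.02797884,
       -0.01830089, -0.04716142]), 'joint_efforts': array([ 6.34152257e-04, -4.69202471e+01,  2.59334184e-01, -1.71036190e+01,
        9.98661504e-03,  9.55710799e-03,  1.47828885e-06]), 'tcp_pos': array([0.24064916, 0.60290115, 0.20015915]), 'orientation': array([[-9.28768336e-01,  3.70659585e-01, -9.22135296e-04],
       [ 3.70660731e-01,  9.28765282e-01, -2.38178078e-03],
       [-2.63826294e-05, -2.55392192e-03, -9.99996738e-01]]), 'wrist_force': array([ 0.07495528, -0.43325893, -0.11600304]), 'moment': array([0.04601981, 0.01636164, 0.03732135]), 'gripper_force': 0.0, 'opening': 0.9984530688748932} 0.0187
top [0.32250734 0.014302   1.24237871] [[-0.10508795 -0.96865152  0.22510166]
 [-0.99445553  0.10323299 -0.02002874]
 [-0.00383705 -0.22595837 -0.9741294 ]] 450.41450525615403 -0.08729326743926255
side [ 0.20486357 -0.88770464  0.53330266] [[ 0.92242005 -0.17635952  0.34356742]
 [-0.38546876 -0.36618027  0.84695091]
 [-0.02356024 -0.91367901 -0.40575311]] 402.6223735663973 0.02020101740802486
```

View pics/top0.png

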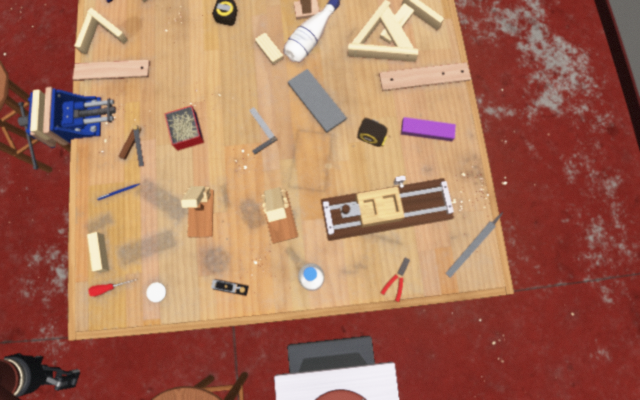

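View pics/side0.png

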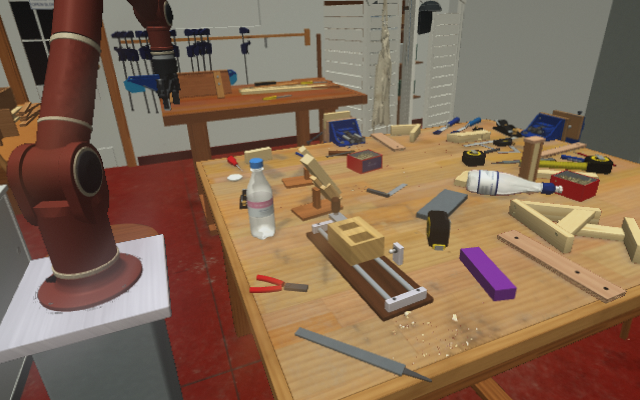

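The top view shows cradles at about (198,208) and (278,212), and the slide at (388,208) with its knob at (348,209) on the left. The bottle is at (312,277), the plane at (230,287) and the tape measure at (372,131). The purple look-alike is at (428,128). The side view confirms that the pieces lean towards the robot.

Run:
```python
from h import *
t=load('top'); s=load('side')
a=cv2.resize(t['pixels'][170:310,170:470,::-1],None,fx=2.6,fy=2.6,interpolation=cv2.INTER_CUBIC)
cv2.imwrite('pics/crop_t.png',a)
b=cv2.resize(s['pixels'][130:320,235:445,::-1],None,fx=3.1,fy=3.1,interpolation=cv2.INTER_CUBIC)
cv2.imwrite('pics/crop_s.png',b)
for n,d in(('top',t),('side',s)):
    P=cloud(d)
    pts=[(193,190),(193,204),(200,225),(195,235),(212,235),(272,192),(275,212),(285,235),(272,240),(297,240),(348,209),(380,205),(312,272),(230,287),(372,131),(330,238),(450,210),(401,181)] if n=='top' else [(303,155),(320,175),(325,192),(305,180),(355,240),(258,165),(438,225),(398,250),(335,217)]
    for p in pts: print(n,p,P[p[1],p[0]].round(3))
```

```text
top (193, 190) [0.659 0.329 0.07 ]
top (193, 204) [0.608 0.318 0.118]
top (200, 225) [0.573 0.33  0.01 ]
top (195, 235) [0.545 0.344 0.014]
top (212, 235) [0.542 0.299 0.004]
top (272, 192) [0.63  0.116 0.071]
top (275, 212) [0.553 0.104 0.17 ]
top (285, 235) [0.519 0.095 0.014]
top (272, 240) [0.509 0.132 0.013]
top (297, 240) [0.504 0.064 0.002]
top (348, 209) [ 0.552 -0.077  0.118]
top (380, 205) [ 0.562 -0.166  0.077]
top (312, 272) [0.397 0.029 0.21 ]
top (230, 287) [0.394 0.256 0.013]
top (372, 131) [ 0.774 -0.174  0.072]
top (330, 238) [ 0.497 -0.027  0.019]
top (450, 210) [ 0.537 -0.364  0.033]
top (401, 181) [ 0.628 -0.237  0.053]
side (303, 155) [0.605 0.31  0.103]
side (320, 175) [0.577 0.086 0.118]
side (325, 192) [0.587 0.078 0.067]
side (305, 180) [0.61  0.317 0.011]
side (355, 240) [ 0.556 -0.178  0.058]
side (258, 165) [0.393 0.019 0.2  ]
side (438, 225) [ 0.762 -0.206  0.062]
side (398, 250) [ 0.629 -0.243  0.049]
side (335, 217) [ 0.546 -0.088  0.076]
```

View pics/crop_t.png

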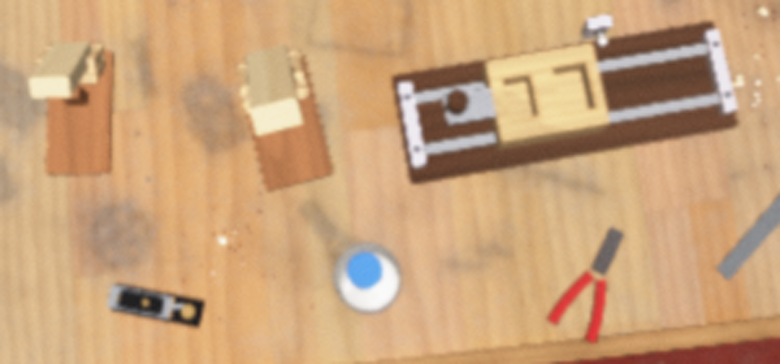

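View pics/crop_s.png

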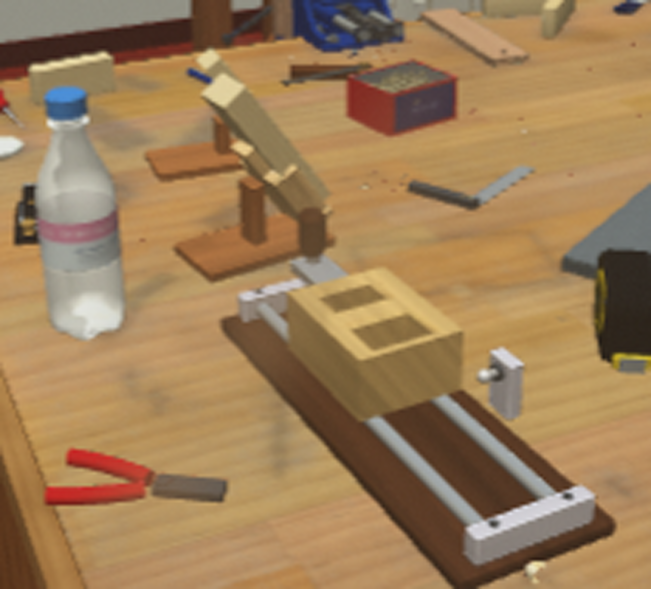

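The crops show the long piece at crop (275,90), nearer the slide, and the short one at (70,70). Both have narrow spines, and the cheeks start below the free part. The carrier is at (545,90), with the knob on its left at (457,102), the bracket at (597,28) and the bottle at (367,275). Next I'll fit boxes.

```bash
cat > fit.py <<'E'
from h import *
from scipy.optimize import least_squares
from scipy.spatial.transform import Rotation as R
C={n:load(n) for n in('top','side')}
P=np.concatenate([cloud(C[n])[C[n]['z_map']>0] for n in C])
Q=np.concatenate([C[n]['pixels'][C[n]['z_map']>0] for n in C]).astype(int)
def Rp(yaw,lean=35):
    l=np.radians(lean); B=np.array([[0,-np.sin(l),np.cos(l)],[-1,0,0],[0,np.cos(l),np.sin(l)]]) # cols: x=-Y, y up, z out
    return R.from_euler('z',yaw,degrees=True).as_matrix()@B
def fitbox(size,end,yaw0,smin):
    # params: world pos of upper end centre (mid thickness), yaw ; returns piece middle
    h=np.array(size)/2; 
    p=np.r_[np.array(end),yaw0]
    for tol in(.03,.015,.010,.008):
        def loc(p,pts): return (pts-p[:3])@Rp(p[3])+[0,h[1],0]   # centred at the middle
        def sd(q):
            a=abs(q)-h; return np.linalg.norm(np.maximum(a,0),axis=1)+np.minimum(a.max(1),0)
        q=loc(p,P); m=(abs(sd(q))<tol)&(q[:,1]>smin-h[1])
        # visible faces only: skip back side
        m&=q[:,2]>-h[2]*.9
        p=least_squares(lambda p:sd(loc(p,P[m])),p,loss='soft_l1',f_scale=.002).x
    mid=p[:3]-Rp(p[3])@[0,h[1],0]
    print('n',m.sum(),'rms',np.sqrt(np.mean(sd(loc(p,P[m]))**2)).round(4),'end',p[:3].round(4),'yaw',p[3].round(2),'mid',mid.round(4),'low',(mid-Rp(p[3])@[0,h[1],0]).round(4))
    return p
E
cat > m1.py <<'E'
from fit import *
for n,s,e in(('long',(.045,.154,.028),(.555,.104,.165)),('short',(.040,.100,.022),(.605,.32,.113))):
    print(n); fitbox(s,e,0,.075 if n=='long' else .045)
def rect(m,name):
    c,(w,h),a=cv2.minAreaRect((P[m][:,:2]*1000).astype(np.float32)); print(name,m.sum(),np.round(c,1),round(w,1),round(h,1),round(a,2))
x,y,z=P.T; S=Q.sum(1)
box=lambda a,b,c,d:(x>a)&(x<b)&(y>c)&(y<d)
rect(box(.5,.66,-.28,-.08)&(z>.072)&(z<.084),'carrier')
k=box(.5,.62,-.12,-.04)&(z>.112)&(z<.126); print('knob',k.sum(),P[k].mean(0),P[k].min(0),P[k].max(0))
rect(box(.46,.66,-.42,0)&(z>.003)&(z<.05)&(S<230),'board')
rect(box(.46,.60,.03,.18)&(z>.003)&(z<.03)&(Q[:,0]-Q[:,2]>70)&(S<360),'footL')
rect(box(.46,.64,.26,.40)&(z>.003)&(z<.03)&(Q[:,0]-Q[:,2]>70)&(S<360),'footS')
# pockets: holes in the top camera below top
h=box(.52,.62,-.24,-.10)&(z<.07)&(z>.03); print('holes')
for lo,hi in((-.155,-.10),(-.24,-.155)):
    pass
b=box(.3,.46,-.03,.09)&(z>.02)&(z<.22); print('bottle',P[b].min(0),P[b].max(0),P[b&(z>.19)].mean(0))
E
python3 m1.py
```

```text
long
n 667 rms 0.0015 end [0.5467 0.1037 0.1673] yaw 9.19 mid [0.5903 0.1108 0.1042] low [0.6339 0.1178 0.0411]
short
n 318 rms 0.0017 end [0.6098 0.329  0.1215] yaw -3.97 mid [0.6384 0.327  0.0805] low [0.667  0.325  0.0396]
carrier 1898 [ 559.7 -153.5] 91.1 147.0 4.09
knob 98 [ 0.55311878 -0.07397292  0.11757153] [ 0.54232588 -0.0834382   0.11276629] [ 0.56474321 -0.06243234  0.1232078 ]
board 3504 [ 561.2 -198. ] 121.7 358.9 4.25
footL 364 [552.7 102.4] 102.5 76.1 7.13
footS 271 [585.5 324.5] 70.0 98.7 84.03
holes
bottle [ 0.35702688 -0.0020214   0.02006375] [0.42508928 0.06418006 0.21478932] [0.39095175 0.02954285 0.20651078]
```

```bash
cat > rect.py <<'E'
from h import *
def rectify(d,c,yaw,z,L=(.10,.17),sc=2000):
    # plane image: rows = slide x (down = -x), cols = slide -y to the right; c = world centre
    K=np.array([[d['fx'],0,d['cx']],[0,d['fy'],d['cy']],[0,0,1]],float)
    a=np.radians(yaw); X=np.array([np.cos(a),np.sin(a),0]);Y=np.array([-np.sin(a),np.cos(a),0])
    H,W=int(L[0]*sc),int(L[1]*sc); v,u=np.mgrid[:H,:W]
    pts=np.array([c[0],c[1],z])+((H/2-v)/sc)[...,None]*X-((u-W/2)/sc)[...,None]*Y
    A=np.array(d['attitude']); o=np.array(d['origin'])
    px,_=cv2.projectPoints(pts.reshape(-1,3),cv2.Rodrigues(A.T)[0],-A.T@o,K,np.array([float(d['k1']),0,0,0]))
    px=px.reshape(H,W,2).astype(np.float32)
    return cv2.remap(d['pixels'],px[...,0],px[...,1],cv2.INTER_CUBIC)
if __name__=='__main__':
    ims=[]
    for n in('top','side'):
        im=rectify(load(n),(.562,-.1687),4.2,.078)[...,::-1].copy()
        for i in range(0,340,20): cv2.line(im,(i,0),(i,4 if i%100 else 12),(0,0,255),1)
        ims.append(cv2.resize(im,None,fx=2,fy=1.4 if 0 else 1.45))
    cv2.imwrite('pics/rect.png',np.vstack(ims))
E
python3 rect.py
```

```text
(no output)
```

View pics/rect.png

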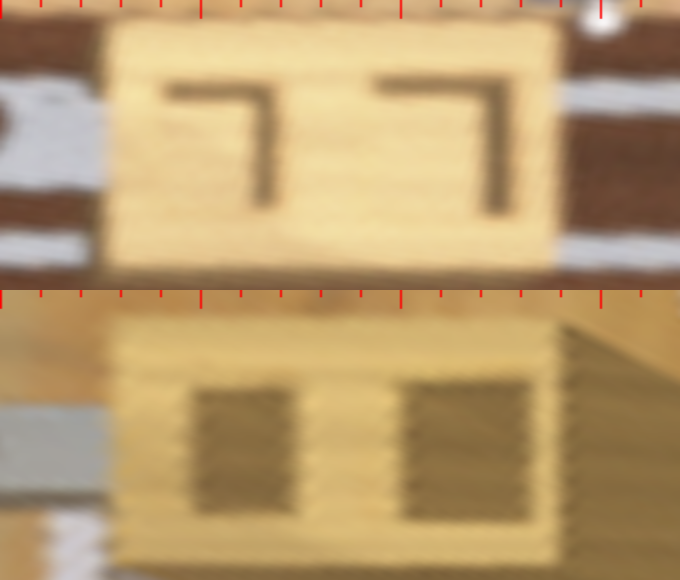

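step_arm(motion="1 -40 -10 0 0;1 -40 -10 0 0;1 -40 -10 0 0;1 -40 -10 0 0;1 -40 -10 0 0;1 -40 -10 0 0;1 -40 -10 0 0;1 -40 -10 0 0;1 -40 -10 0 0;1 -40 -10 0 0;1 -40 -10 0 0;1 -20 -3 0 0", newtons=30)

```text
t: 1.3
tcp_pos: [0.6298, 0.3225, 0.2003]
orientation: [[-0.926, 0.377, 0.001], [0.377, 0.926, -0.004], [-0.003, -0.004, -1.0]]
wrist_force: [-0.1, -1.3, 0.0]
opening: 0.998
gripper_force: 0.0
```

The rectified carrier shows the pocket walls at columns 162–276 (short) and 372–512 (long), 4 px/mm. That puts the short pocket at (0.560, -0.139) and the long one at (0.564, -0.1945). The two cameras agree to about 1 mm.

step_arm(motion="1 0 0 0 -0.15;1 0 0 0 -0.15;1 6 5 30 0;1 0 0 30 0;1 0 0 30 0;1 0 0 20 0;1 0 0 9 0;1 0 0 0 0")

```text
t: 2.1
tcp_pos: [0.6196, 0.333, 0.0804]
orientation: [[-0.997, 0.08, -0.003], [0.08, 0.997, -0.002], [0.003, -0.002, -1.0]]
wrist_force: [-0.3, 0.1, 0.4]
opening: 1.0
gripper_force: 0.0
```

Run:
```python
from h import *
d=grab('side'); t=grab('top')
a=cv2.resize(d['pixels'][120:230,250:370,::-1],None,fx=5,fy=5,interpolation=cv2.INTER_CUBIC)
b=cv2.resize(t['pixels'][170:280,170:310,::-1],None,fx=2,fy=5,interpolation=cv2.INTER_CUBIC)[:, :200]
cv2.imwrite('pics/g1.png',np.hstack([a,b]))
```

```text
(no output)
```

View pics/g1.png

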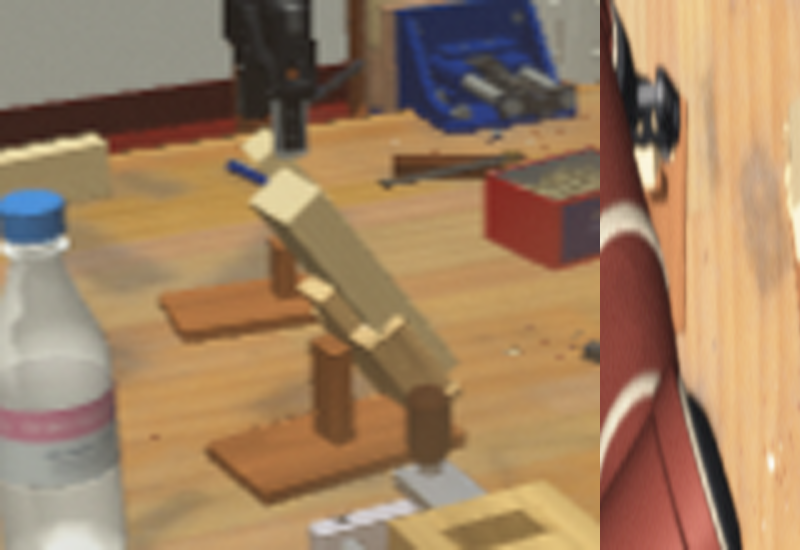

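The finger is beside the free upper end of the short piece, at crop (290,120), and clear of everything. I'll centre it and close.

step_arm(motion="1 -5 -5 0 0;1 0 0 0 0;0.3 0 0 0 0;0.3 0 0 0 0;0.3 0 0 0 0;0.3 0 0 0 0;0.3 0 0 0 0", newtons=30)

```text
t: 2.9
tcp_pos: [0.6251, 0.3285, 0.0827]
orientation: [[-0.997, 0.08, -0.0], [0.08, 0.997, 0.0], [0.0, 0.0, -1.0]]
wrist_force: [-0.9, -0.3, 1.9]
opening: 0.449
gripper_force: 30.2
```

step_arm(motion="0.3 -4 0 -3 0;0.3 -4 0 -3 0;0.3 -4 0 -2.5 0;0.3 -4 0 -2 0;0.3 -4 0 -2 0;0.3 -4.5 0 -2 0")

```text
t: 3.5
tcp_pos: [0.6506, 0.326, 0.0969]
orientation: [[-0.997, 0.08, 0.001], [0.08, 0.997, -0.0], [-0.001, -0.0, -1.0]]
wrist_force: [0.2, 0.3, 0.0]
opening: 0.454
gripper_force: 30.5
```

step_arm(motion="0.3 -4.5 0 -1.5 0;0.3 -4.5 0 -1 0;0.3 -4.5 0 -0.5 0;0.3 -4.5 0 -0.5 0;0.3 0 0 0 0")

```text
t: 4.0
tcp_pos: [0.6685, 0.3244, 0.1001]
orientation: [[-0.997, 0.08, 0.001], [0.08, 0.997, -0.0], [-0.001, -0.0, -1.0]]
wrist_force: [0.4, -0.1, -1.9]
opening: 0.455
gripper_force: 30.5
```

Run:
```python
from h import *
print(state()['wrist_force'])
d=grab('side')
cv2.imwrite('pics/g2.png',cv2.resize(d['pixels'][120:210,260:370,::-1],None,fx=6,fy=6,interpolation=cv2.INTER_CUBIC))
```

```text
[ 0.42394924 -0.13835987 -1.88604068]
```

View pics/g2.png

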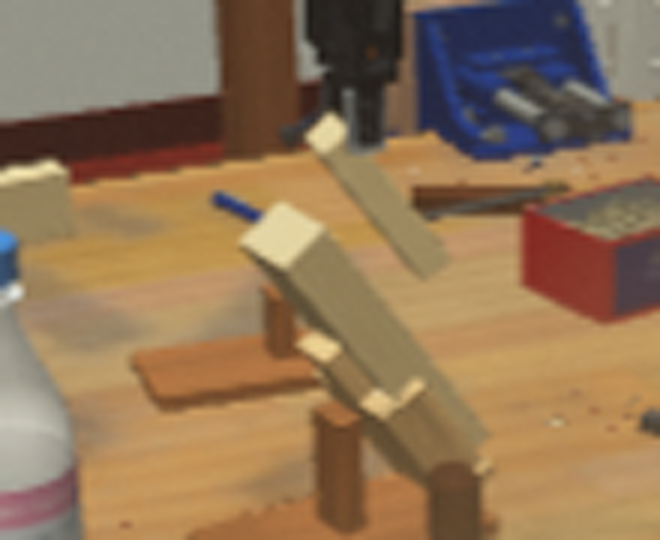

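The piece kept its 35° lean in the grip, at crop (330,130)–(430,265), so it slid out of the trough rather than pivoting. I'll pivot it in the grip against the fixed aluminium end bar of the slide, which also makes its face vertical. First I'll measure that bar.

Run:
```python
from h import *
d=grab('top'); o=np.array([.5612,-.198]); a=np.radians(4.2)
for n in('top','side'):
    dd=load(n); P=cloud(dd); ok=dd['z_map']>0; X=P[ok]; c=dd['pixels'][ok].astype(int)
    l=(X[:,:2]-o)@np.array([[np.cos(a),-np.sin(a)],[np.sin(a),np.cos(a)]])
    m=(abs(l[:,0])<.07)&(l[:,1]>.13)&(l[:,1]<.21)
    for z0,z1 in((.006,.018),(.02,.028),(.028,.045)):
        k=m&(X[:,2]>z0)&(X[:,2]<z1)
        if k.sum(): print(n,z0,k.sum(),'x',np.percentile(l[k,0],[1,50,99]).round(4),'y',np.percentile(l[k,1],[1,5,50,95,99]).round(4),'zmed',np.median(X[k,2]).round(4))
```

```text
top 0.006 512 x [-0.0552  0.0004  0.0631] y [0.1307 0.1325 0.1517 0.1806 0.1821] zmed 0.0118
top 0.02 89 x [-0.0409 -0.0177  0.0388] y [0.131  0.1322 0.1483 0.1725 0.1768] zmed 0.0249
top 0.028 183 x [-0.0402  0.0038  0.0461] y [0.1395 0.1458 0.1692 0.1761 0.1766] zmed 0.0336
side 0.006 148 x [-0.0596 -0.0438 -0.0064] y [0.1315 0.1335 0.156  0.1774 0.1806] zmed 0.0115
side 0.02 68 x [-0.0444 -0.0307 -0.006 ] y [0.1312 0.133  0.1621 0.1698 0.1761] zmed 0.0242
side 0.028 91 x [-0.0446 -0.0195  0.0135] y [0.1586 0.1632 0.1667 0.1762 0.1774] zmed 0.0329
```

step_arm(motion="0.3 0 0 -30 0;0.3 0 0 -30 0;0.3 0 0 -30 0;0.3 0 0 0 0.15;0.3 0 0 0 0.15;0.3 0 0 0 0.15;0.3 0 0 0 0.15;0.3 0 0 0 0.15;0.3 0 0 0 0.15;0.3 0 0 0 0.15;0.3 0 0 0 0.15")

```text
t: 5.2
tcp_pos: [0.6671, 0.3253, 0.1903]
orientation: [[-0.282, 0.96, -0.001], [0.96, 0.282, 0.0], [0.001, -0.001, -1.0]]
wrist_force: [-0.1, 0.2, -1.1]
opening: 0.457
gripper_force: 30.5
```

step_arm(motion="0.3 0 0 -35 0;0.3 0 0 -35 0;0.3 -39 -16.5 0 0;0.3 -39 -16.5 0 0;0.3 -39 -16.5 0 0;0.3 -39 -16.5 0 0;0.3 -39 -16.5 0 0;0.3 -39 -16.5 0 0;0.3 -39 -16.5 0 0;0.3 -39 -16.5 0 0;0.3 -39 -16.5 0 0;0.3 -39 -16.5 0 0")

```text
t: 6.4
tcp_pos: [0.621, -0.0971, 0.2606]
orientation: [[-0.288, 0.958, 0.0], [0.958, 0.288, 0.001], [0.0, 0.0, -1.0]]
wrist_force: [1.1, -0.2, -0.7]
opening: 0.457
gripper_force: 30.7
```

step_arm(motion="0.3 -39 -16.5 0 0;0.3 -39 -16.5 0 0;0.3 -39 -16.5 0 0;0.3 -39 -16.5 0 0;0.3 -39 -16.5 0 0;0.3 -39 -16.5 0 0;0.3 -39 -16.5 0 0;0.3 -39 -16.5 0 0;0.3 0 0 0 0.15;0.3 0 0 0 0.15;0.3 0 0 0 0.15;0.3 0 0 0 0.15")

```text
t: 7.6
tcp_pos: [0.5847, -0.4322, 0.2601]
orientation: [[0.309, 0.951, 0.0], [0.951, -0.309, 0.001], [0.001, -0.0, -1.0]]
wrist_force: [-0.6, 0.1, -1.4]
opening: 0.455
gripper_force: 30.7
```

```bash
python3 -c "
from h import *
print(state()['q'],state()['tcp_pos'])"
```

```text
[ 24.68768604  42.50611582  23.16750492  60.75131981 -15.73352107
  79.57003694  27.10019475] [ 0.58470872 -0.43221995  0.26009969]
```

step_arm(motion="0.3 0 0 0 0.15;0.3 0 0 0 0.15;0.3 0 0 0 0.15;0.3 0 0 0 0.15")

```text
t: 8.0
tcp_pos: [0.5848, -0.4321, 0.2602]
orientation: [[0.792, 0.61, 0.0], [0.61, -0.792, 0.001], [0.001, -0.001, -1.0]]
wrist_force: [-0.3, -0.1, -0.1]
opening: 0.454
gripper_force: 30.7
```

```bash
python3 -c "
from h import *
print(state()['q'])"
```

```text
[ 21.33936133  43.66995193  31.41235951  60.91232994 -21.43933216
  80.63677486  -3.55096655]
```

step_arm(motion="0.3 0 0 0 0.15;0.3 0 0 0 0.15;0.3 0 0 0 0.15;0.3 0 0 0 0.15;0.3 0 0 0 0.15;0.3 0 0 0 0.15;0.3 0 0 0 0.15;0.3 0 0 0 0.15;0.3 0 0 0 0.15;0.3 0 0 0 0.15;0.3 0 0 0 0.15;0.3 0 0 0 0.15")

```text
t: 9.2
tcp_pos: [0.5851, -0.432, 0.2602]
orientation: [[0.415, -0.91, 0.001], [-0.91, -0.415, 0.001], [-0.001, -0.001, -1.0]]
wrist_force: [-0.8, 0.0, -1.0]
opening: 0.453
gripper_force: 30.7
```

step_arm(motion="0.3 0 0 0 0.15;0.3 0 0 0 0.15;0.3 0 0 0 0.054;0.3 0 0 0 0")

```text
t: 9.6
tcp_pos: [0.585, -0.4321, 0.2599]
orientation: [[0.08, -0.997, -0.0], [-0.997, -0.08, 0.001], [-0.001, -0.0, -1.0]]
wrist_force: [0.4, -0.1, -0.8]
opening: 0.454
gripper_force: 30.7
```

Run:
```python
from h import *
s=state(); print(s['q'],s['tcp_pos'],s['orientation'].round(3).tolist())
d=grab('side'); t=grab('top'); o=np.array([.5612,-.198]); a=np.radians(4.2)
for n in('top','side'):
    dd=load(n); P=cloud(dd); ok=dd['z_map']>0; X=P[ok]; c=dd['pixels'][ok].astype(int)
    l=(X[:,:2]-o)@np.array([[np.cos(a),-np.sin(a)],[np.sin(a),np.cos(a)]])
    m=(abs(l[:,0])<.07)&(l[:,1]<-.13)&(l[:,1]>-.21)
    for z0,z1 in((.006,.018),(.028,.045)):
        k=m&(X[:,2]>z0)&(X[:,2]<z1)
        if k.sum(): print(n,z0,k.sum(),'x',np.percentile(l[k,0],[1,50,99]).round(4),'y',np.percentile(l[k,1],[1,5,50,95,99]).round(4),'zmed',np.median(X[k,2]).round(4))
cv2.imwrite('pics/g3.png',cv2.resize(d['pixels'][60:340,230:480,::-1],None,fx=2.1,fy=2.1,interpolation=cv2.INTER_CUBIC))
```

```text
[  12.25357685   50.64474935   59.47085319   61.29222505  -41.82711455
   87.76482659 -114.05165116] [ 0.5850267  -0.43206973  0.25992678] [[0.08, -0.997, -0.0], [-0.997, -0.08, 0.001], [-0.001, -0.0, -1.0]]
top 0.006 1 x [0.0698 0.0698 0.0698] y [-0.1324 -0.1324 -0.1324 -0.1324 -0.1324] zmed 0.0076
side 0.006 647 x [-0.0593 -0.0198  0.0579] y [-0.1994 -0.1789 -0.1717 -0.1319 -0.1305] zmed 0.0115
side 0.028 295 x [-0.0443 -0.0018  0.0441] y [-0.1736 -0.1728 -0.1683 -0.1601 -0.1582] zmed 0.0331
```

View pics/g3.png

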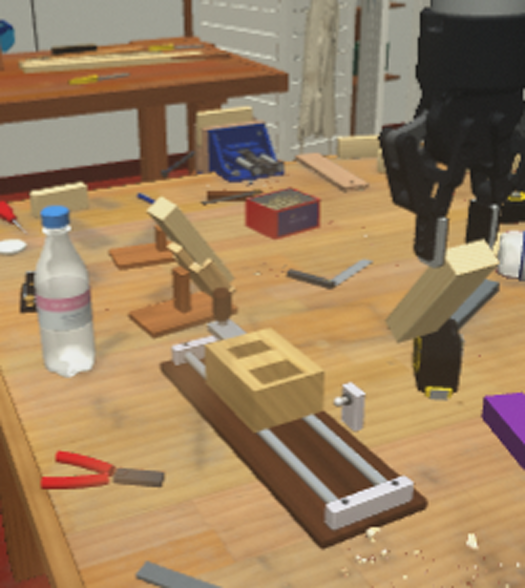

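The side view shows the short piece at crop (440,290), tilted with its lower end towards the slide's free-end bar at (370,500). Nothing is in the way. Next I'll lower it beside that bar and check the force.

step_arm(motion="0.3 4 6 35 0;0.3 0 0 35 0;0.3 0 0 35 0;0.3 0 0 35 0;0.3 0 0 35 0;0.3 0 0 15 0;0.3 0 0 6 0;0.3 0 0 0 0", newtons=20)

```text
t: 10.5
tcp_pos: [0.5791, -0.4376, 0.0648]
orientation: [[0.079, -0.997, 0.0], [-0.997, -0.079, -0.001], [0.001, -0.0, -1.0]]
wrist_force: [-0.3, -0.4, -1.5]
opening: 0.452
gripper_force: 30.7
```

step_arm(motion="0.3 -6 0 0 0;0.3 -5 0 0 0;0.3 -4 0 -2 0;0.3 -4 0 -2 0;0.3 0 0 0 0")

```text
t: 11.0
tcp_pos: [0.578, -0.4184, 0.0695]
orientation: [[0.079, -0.997, 0.001], [-0.997, -0.079, -0.002], [0.002, -0.001, -1.0]]
wrist_force: [0.5, -0.7, -0.0]
opening: 0.454
gripper_force: 30.7
```

step_arm(motion="0.3 -4 0 -2.5 0;0.3 -4 0 -2 0;0.3 -4 0 -2 0;0.3 -4 0 -1.5 0;0.3 0 0 0 0")

```text
t: 11.5
tcp_pos: [0.5762, -0.4023, 0.077]
orientation: [[0.079, -0.997, 0.0], [-0.997, -0.079, -0.001], [0.001, -0.0, -1.0]]
wrist_force: [0.2, -2.7, 0.4]
opening: 0.454
gripper_force: 29.4
```

Run:
```python
from h import *
s=state(); print(s['wrist_force'],s['moment'],s['gripper_force'])
d=grab('side')
cv2.imwrite('pics/g4.png',cv2.resize(d['pixels'][170:330,350:470,::-1],None,fx=3.6,fy=3.6,interpolation=cv2.INTER_CUBIC))
```

```text
[ 0.20143311 -2.65165512  0.3907269 ] [-0.71224417 -0.11028441  0.01092188] 29.410233199596405
```

View pics/g4.png

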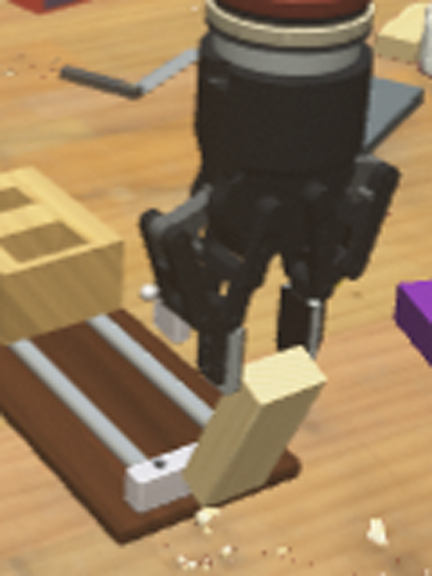

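The piece is pivoting against the bar: its lower edge is at crop (195,485), it's partly upright and the push is 2.7 N. I'll continue until it's flush.

step_arm(motion="0.3 -4 0 -1.5 0;0.3 -4 0 -1 0;0.3 -4 0 -0.5 0;0.3 -2 0 0 0;0.3 -2 0 0 0;0.3 0 0 0 0")

```text
t: 12.15
tcp_pos: [0.5749, -0.3858, 0.0791]
orientation: [[0.079, -0.997, -0.0], [-0.997, -0.079, 0.001], [-0.001, 0.0, -1.0]]
wrist_force: [-0.1, -1.7, -0.3]
opening: 0.457
gripper_force: 27.8
```

```bash
cat > tilt.py <<'E'
import sys
from fit import *
# free fit of held piece: size, expected middle (relative to tcp), slide-frame yaw; prints lean vector of its length axis
def held(size,mid,yaw,tol0=.02):
    h=np.array(size)/2; s=state(); rv=R.from_euler('z',yaw,degrees=True).as_rotvec(); p=np.r_[mid,rv]
    def loc(p,X): return (X-p[:3])@R.from_rotvec(p[3:]).as_matrix()
    def sd(q):
        a=abs(q)-h; return np.linalg.norm(np.maximum(a,0),axis=1)+np.minimum(a.max(1),0)
    col=(Q[:,0]-Q[:,2]>35)&(Q.sum(1)>250)
    for tol in(tol0,.012,.007,.005):
        m=(abs(sd(loc(p,P)))<tol)&col
        p=least_squares(lambda p:np.r_[sd(loc(p,P[m])),.02*(p[:3]-mid),1e-3*(p[3:]-rv)],p,loss='soft_l1',f_scale=.002).x
    M=R.from_rotvec(p[3:]).as_matrix(); S=R.from_euler('z',4.2,degrees=True).as_matrix()
    print('n',m.sum(),'mid',p[:3].round(4),'bottom',(p[:3]-M[:,2]*h[2]).round(4),'top z',(p[:3]+M[:,2]*h[2])[2].round(4),'axis tilt in slide x,y deg',np.degrees((S.T@M[:,2])[:2]).round(1),'yaw',np.degrees(np.arctan2(M[1,0],M[0,0])).round(1),'tcp',s['tcp_pos'].round(4))
E
python3 - <<'E'
from h import *
grab('side');grab('top');t=state()['tcp_pos']; print(state()['wrist_force'])
from tilt import held
held((.040,.022,.100),t+[0,0,-.005],4.2)
E
```

```text
[ 0.80089092 -1.24120184 -0.69326138]
n 1148 mid [ 0.5754 -0.3915  0.0727] bottom [ 0.5753 -0.3802  0.024 ] top z 0.1214 axis tilt in slide x,y deg [ -0.8 -12.9] yaw 3.9 tcp [ 0.5749 -0.3861  0.0791]
```

step_arm(motion="0.3 -4 0 -0.5 0;0.3 -4 0 0 0;0.3 -4 0 0 0;0.3 -3 0 0 0;0.3 -2 0 0 0;0.3 0 0 0 0")

```text
t: 12.85
tcp_pos: [0.5736, -0.3688, 0.0797]
orientation: [[0.079, -0.997, -0.0], [-0.997, -0.079, 0.001], [-0.001, 0.0, -1.0]]
wrist_force: [-0.0, -1.6, -1.6]
opening: 0.454
gripper_force: 26.1
```

```bash
cat > ck.py <<'E'
import sys
from h import *
grab('side');grab('top');t=state()['tcp_pos']; print(state()['wrist_force'])
from tilt import held
if sys.argv[1]=='s': held((.040,.022,.100),t+[0,0,-.005],4.2)
else: held((.045,.028,.154),t+[0,0,-.02],4.2)
E
python3 ck.py s
```

```text
[ 0.16611452 -1.55481676  0.24724077]
n 1234 mid [ 0.5746 -0.3833  0.0739] bottom [ 0.575  -0.3806  0.024 ] top z 0.1239 axis tilt in slide x,y deg [-0.7 -3. ] yaw 4.0 tcp [ 0.5736 -0.3692  0.0797]
```

The piece is now 3° from upright, but it sits about 12 mm off the pad centre. I'll stand it on a clear patch of bench, which also squares it up, and regrip it centred with the wrist unwound. First I need to locate the chips so I can avoid them.

Run:
```python
from rect import *
d=load('top'); d['pixels']=cv2.imread('pics/top0.png')[...,::-1].copy()
im=rectify(d,(.55,-.45),0,0,L=(.20,.20),sc=500)  # 2mm/px ; rows: x .65->.45 ; cols: y -.35->-.55
g=im.astype(int).sum(2); bg=cv2.medianBlur(im,21).astype(int).sum(2)
D=abs(g-bg)
b=D.reshape(20,5,20,5).max((1,3))
print('cols y',[-35-i for i in range(20)])
for r in range(20): print('x%.2f'%(.65-r*.01),' '.join('%3d'%v for v in b[r]))
```

```text
cols y [-35, -36, -37, -38, -39, -40, -41, -42, -43, -44, -45, -46, -47, -48, -49, -50, -51, -52, -53, -54]
x0.65  18  26  28  21  20  29  32 140 205  69  33  29  42  48  34  51  28   9   8  10
x0.64 257 280 245  21  16  19  10  62 143  61  33  34  58  87  32  50  33  12   8   7
x0.63 242 241 190  30  14  31  35  27  25  28  27  27  78  98  26  50  30  14  15  76
x0.62 235 194 183  35  19  15   7  14  21  24  39  52  15  44  23  52  27  14  14  71
x0.61 257 161 167  49  15  18   9  32  18  15  29  36  51  55  35  39  21  16 107 469
x0.60 233 232 169  67  14  16  75  29  16  11  26  31 119  92  20  34  24  18  20 141
x0.59 156 216 172  69  12  16  43  16  19  11  47  56  58  45  47  25  25  11  14  10
x0.58  88 145 175  87 125  23  21  14  18  11  37  18  49 100 158  15  13   9   8  11
x0.57 216 240 157 123 150  71 123  17  88  20  46  27  42  92  29  13  20  12  14  16
x0.56 284 193 131 103  53  90  53   8  22  39  21  10  25  25  36  23  21  21  11   8
x0.55 298 161 215 182  23  96  61  14  17  23  17  10  76  30  37  23  20  10  11  10
x0.54  73 138 218 179  19  77  22  20  19  17  11  20  71  24  25  21  27   8   7   7
x0.53  73 227 262 176  21  42  34  16  11  13  13  15  13  24  26  67  77  11  10   8
x0.52  97 225 233 107  17  49  53  10  11  11  15  16  35  39  27  94  92  26   8  13
x0.51  14  17  25  23  21  19  22  15  12  12  11  11  13  36  99 103  66  27  10  12
x0.50  12   8  22  14  27  16  18  18  12  13  15  14  69  79 134 131 117  32  39  16
x0.49   9  14  21  11  26  14  17  17   7  15  20  35  69  53  74 135 119  35  33  19
x0.48  10  14  14  18  18  62  29  16  11  23  60  44  39  46  38 105  84  27  33  73
x0.47  22  47  29  21  12  53  32  15  26  33  47  25  30  30  21  50  39  32  24  32
x0.46  24  22  26  14  19  17  19  85  85  29  39  61  24  17  28  36  38  39  20  38
```

step_arm(motion="0.3 15 0 0 0;0.3 19 20 0 0;0.3 19 19 0 0;0.3 0 0 10 0;0.3 0 0 9 0;0.3 0 0 2 0;0.3 0 0 2 0;0.3 0 0 0 0")

```text
t: 13.75
tcp_pos: [0.5397, -0.4246, 0.0568]
orientation: [[0.08, -0.997, 0.0], [-0.997, -0.08, 0.0], [-0.0, -0.0, -1.0]]
wrist_force: [-0.4, 0.2, -1.2]
opening: 0.456
gripper_force: 26.0
```

step_arm(motion="0.3 0 0 1.5 0;0.3 0 0 1 0;0.3 0 0 1 0;0.3 0 0 0 0")

```text
t: 14.15
tcp_pos: [0.5401, -0.4269, 0.0565]
orientation: [[0.08, -0.997, 0.003], [-0.997, -0.08, -0.004], [0.004, -0.003, -1.0]]
wrist_force: [-0.9, 1.1, 8.7]
opening: 0.454
gripper_force: 26.8
```

step_arm(motion="0.3 0 0 1 0;0.3 0 0 -1 0;0.3 0 0 -1.5 0;0.55 0 0 0 0;0.8 0 0 0 0;1 0 0 0 0;1 0 0 0 0;1 0 0 0 0")

```text
t: 14.95
tcp_pos: [0.5388, -0.4253, 0.0545]
orientation: [[0.078, -0.997, -0.0], [-0.997, -0.078, 0.0], [-0.0, 0.0, -1.0]]
wrist_force: [-0.4, -0.0, -0.1]
opening: 0.999
gripper_force: 0.0
```

```bash
python3 ck.py s
```

```text
[ 0.03914068  0.44819848 -0.20769562]
n 1552 mid [ 0.5408 -0.4354  0.0503] bottom [ 5.401e-01 -4.310e-01  5.000e-04] top z 0.1001 axis tilt in slide x,y deg [ 0.5 -5.1] yaw 2.8 tcp [ 0.5388 -0.4254  0.0547]
```

step_arm(motion="1 0 0 -30 0;1 0 0 -40 0;1 0 0 -40 0;1 0 0 0 -0.15;1 0 0 0 -0.15;1 0 0 0 -0.15;1 0 0 0 -0.15;1 0 0 0 -0.15;1 0 0 0 -0.15;1 0 0 0 -0.15;1 0 0 0 -0.15;1 0 0 0 -0.15")

```text
t: 16.25
tcp_pos: [0.5386, -0.4255, 0.1648]
orientation: [[0.991, -0.136, -0.0], [-0.136, -0.991, -0.0], [-0.0, 0.0, -1.0]]
wrist_force: [1.0, -0.1, -0.0]
opening: 0.999
gripper_force: 0.0
```

step_arm(motion="1 0 0 0 -0.15;1 0 0 0 -0.15;1 0 0 0 -0.15;1 0 0 0 -0.15;1 0 0 0 -0.15;1 0 0 0 -0.15;1 0 0 0 -0.15;1 0 0 0 -0.15;1 0 0 0 -0.15;1 0 0 0 -0.15;1 0 0 0 -0.15;1 0 0 0 -0.14")

```text
t: 17.45
tcp_pos: [0.5383, -0.4257, 0.1647]
orientation: [[-0.082, 0.997, -0.001], [0.997, 0.082, -0.0], [-0.0, -0.001, -1.0]]
wrist_force: [-0.3, -0.2, -0.7]
opening: 1.001
gripper_force: 0.0
```

Run:
```python
from h import *
grab('side');grab('top')
s=state();print(s['q'],s['tcp_pos'],s['orientation'].round(3).tolist())
from tilt import held
held((.040,.022,.100),np.array([.540,-.434,.05]),4.2)
```

```text
[29.98288654 40.87848724 12.42600462 77.64459391 -9.13675753 62.46393722
 48.0416579 ] [ 0.53823223 -0.42582236  0.16482337] [[-0.076, 0.997, -0.0], [0.997, 0.076, 0.0], [0.0, -0.0, -1.0]]
n 1870 mid [ 0.5407 -0.4317  0.0498] bottom [ 5.402e-01 -4.307e-01 -2.000e-04] top z 0.0998 axis tilt in slide x,y deg [ 0.6 -1.1] yaw 3.5 tcp [ 0.5382 -0.4258  0.1648]
```

The piece stands upright at (0.5405, -0.431). Regripping it centred.

step_arm(motion="1 -5.5 2 30 0;1 0 0 35 0;1 0 0 30 0;1 0 0 12 0;1 0 0 0 0;0.3 0 0 0 0;0.3 0 0 0 0;0.3 0 0 0 0;0.3 0 0 0 0;0.3 0 0 0 0", newtons=40)

```text
t: 18.55
tcp_pos: [0.5421, -0.4319, 0.0598]
orientation: [[-0.077, 0.997, 0.003], [0.997, 0.077, -0.003], [-0.003, 0.002, -1.0]]
wrist_force: [0.5, -0.5, 5.9]
opening: 0.451
gripper_force: 40.9
```

step_arm(motion="0.3 0 0 -20 0;0.3 0 0 -30 0;0.3 0 0 -40 0;0.3 0 0 -20 0;0.3 0 0 0 0")

```text
t: 19.05
tcp_pos: [0.5429, -0.4322, 0.1718]
orientation: [[-0.077, 0.997, 0.006], [0.997, 0.077, -0.005], [-0.005, 0.006, -1.0]]
wrist_force: [0.2, -0.1, -0.2]
opening: 0.46
gripper_force: 40.5
```

```bash
python3 ck.py s
```

```text
[ 0.48214551  0.05799474 -2.23899526]
n 1913 mid [ 0.542  -0.4309  0.1609] bottom [ 0.5421 -0.4316  0.1109] top z 0.2109 axis tilt in slide x,y deg [-0.   0.8] yaw 3.8 tcp [ 0.5408 -0.43    0.1669]
```

step_arm(motion="0.3 41 5.8 -5 0;0.3 42 5.8 0 0;0.3 42 5.8 0 0;0.3 42 5.8 0 0;0.3 42 5.8 0 0;0.3 41 5.8 0 0;0.3 40 5.7 0 0;0.3 0 0 0 0;0.3 0 0 0 0")

```text
t: 20.05
tcp_pos: [0.5581, -0.1365, 0.1708]
orientation: [[-0.08, 0.997, -0.004], [0.997, 0.08, 0.001], [0.001, -0.004, -1.0]]
wrist_force: [0.1, -1.6, -0.5]
opening: 0.45
gripper_force: 40.5
```

Run:
```python
from rect import *
grab('side');grab('top'); s=state(); t=s['tcp_pos']; print(t,s['orientation'][:,1].round(3))
from tilt import held
held((.040,.022,.100),t+[0,0,-.007],4.2)
```

```text
[ 0.5581324  -0.13989516  0.17151915] [ 0.997  0.075 -0.003]
n 842 mid [ 0.5553 -0.135   0.1607] bottom [ 0.5547 -0.1354  0.1107] top z 0.2106 axis tilt in slide x,y deg [0.7 0.4] yaw 4.1 tcp [ 0.5581 -0.1399  0.1715]
```

step_arm(motion="0.3 -1.5 1.5 15 0;0.3 0 0 15 0;0.3 0 0 4 0;0.3 0 0 4 0;0.3 0 0 4 0;0.3 0 0 0 0")

```text
t: 20.75
tcp_pos: [0.5607, -0.1402, 0.1306]
orientation: [[-0.076, 0.997, -0.0], [0.997, 0.076, -0.0], [-0.0, -0.0, -1.0]]
wrist_force: [-0.8, 0.1, -0.4]
opening: 0.456
gripper_force: 40.6
```

step_arm(motion="0.3 0 0 4 0;0.3 0 0 4 0;0.3 0 0 4 0;0.3 0 0 4 0;0.3 0 0 0 0")

```text
t: 21.25
tcp_pos: [0.5604, -0.1396, 0.1141]
orientation: [[-0.077, 0.997, -0.001], [0.997, 0.077, 0.0], [0.0, -0.001, -1.0]]
wrist_force: [-0.3, -0.7, -0.7]
opening: 0.456
gripper_force: 40.6
```

step_arm(motion="0.3 0 0 5 0;0.3 0 0 5 0;0.3 0 0 4 0;0.3 0 0 3 0;0.3 0 0 2 0;0.3 0 0 1 0;0.3 0 0 0 0")

```text
t: 21.95
tcp_pos: [0.5609, -0.1405, 0.0976]
orientation: [[-0.076, 0.997, 0.001], [0.997, 0.076, -0.0], [-0.0, 0.001, -1.0]]
wrist_force: [-5.1, 0.4, 14.8]
opening: 0.455
gripper_force: 42.2
```

step_arm(motion="0.3 0 0 -2 0;0.6 0 0 0 0;0.9 0 0 0 0;1 0 0 0 0;1 0 0 0 0;1 0 0 -30 0;1 0 0 -40 0;1 0 0 -40 0;1 0 0 -40 0")

```text
t: 22.85
tcp_pos: [0.5607, -0.1398, 0.2481]
orientation: [[-0.077, 0.997, -0.001], [0.997, 0.077, -0.0], [-0.0, -0.001, -1.0]]
wrist_force: [0.4, 0.9, 0.3]
opening: 0.999
gripper_force: 0.0
```

Run:
```python
from rect import *
grab('side');grab('top'); s=state(); t=s['tcp_pos']; print(t,s['q'].round(0),s['wrist_force'])
from tilt import *
held((.040,.022,.100),np.array([.5598,-.1389,.088]),4.2)
# knob
x,y,z=P.T; k=(abs(x-.555)<.03)&(abs(y+.073)<.04)&(z>.112)&(z<.124); print('knob',k.sum(),P[k].mean(0) if k.any() else '')
print('long'); fitbox((.045,.154,.028),(.547,.104,.167),8,.075)
```

```text
[ 0.56463761 -0.14127995  0.25302119] [ 3. 26. 14. 90. -7. 64. 23.] [ 0.32130759 -1.79246475  0.54591975]
n 652 mid [ 0.5587 -0.139   0.0878] bottom [ 0.5593 -0.1388  0.0378] top z 0.1377 axis tilt in slide x,y deg [-0.8 -0.1] yaw 2.0 tcp [ 0.5646 -0.1413  0.253 ]
knob 95 [ 0.55292963 -0.07420426  0.11774422]
long
n 672 rms 0.0015 end [0.5469 0.1038 0.1668] yaw 8.52 mid [0.5906 0.1103 0.1037] low [0.6343 0.1169 0.0406]
```

The short piece is home: its top is at 0.138, it's upright, and the knob hasn't moved. Now the long piece, gripped with the wrist turned so that no unwinding is needed later.

step_arm(motion="1 41 3.8 0 0;1 41 3.8 0 0;1 41 3.8 0 0;1 41 3.8 0 0;1 41 3.8 0 0;1 41 3.8 0 0;1 0 0 0 0.15;1 0 0 0 0.15;1 0 0 0 0.15;1 0 0 0 0.15;1 0 0 0 0.15;1 0 0 0 0.15")

```text
t: 24.15
tcp_pos: [0.5643, 0.1072, 0.2458]
orientation: [[0.737, 0.676, -0.001], [0.676, -0.737, -0.0], [-0.001, -0.001, -1.0]]
wrist_force: [0.6, 0.4, -0.0]
opening: 1.0
gripper_force: 0.0
```

step_arm(motion="1 0 0 0 0.15;1 0 0 0 0.15;1 0 0 0 0.15;1 0 0 0 0.15;1 0 0 0 0;1 0 0 0 0")

```text
t: 24.75
tcp_pos: [0.5644, 0.1073, 0.2462]
orientation: [[0.989, 0.151, -0.001], [0.151, -0.989, -0.0], [-0.001, 0.0, -1.0]]
wrist_force: [0.2, -0.1, -0.2]
opening: 0.998
gripper_force: 0.0
```

Run:
```python
from h import *
for i in range(3):
    s=state(); print(s['tcp_pos'].round(4),s['orientation'][:,1].round(3),s['q'].round(0)); cams.get_image('top')
```

```text
[0.5644 0.1073 0.2462] [ 0.151 -0.989  0.   ] [-34.  29.  34.  91. -18.  65. -77.]
[0.5645 0.1072 0.2464] [ 0.15  -0.989  0.   ] [-34.  29.  34.  91. -18.  65. -77.]
[0.5646 0.1072 0.2465] [ 0.149 -0.989 -0.   ] [-34.  29.  34.  91. -18.  65. -77.]
```

step_arm(motion="1 0 0 35 0;1 0 0 35 0;1 0 0 35 0;1 0 0 20 0;1 0 0 10 0;1 0 0 0 0;0.3 0 0 0 0;0.3 0 0 0 0;0.3 0 0 0 0;0.3 0 0 0 0;0.3 0 0 0 0", newtons=30)

```text
t: 26.0
tcp_pos: [0.5656, 0.107, 0.1132]
orientation: [[0.989, 0.147, 0.002], [0.147, -0.989, 0.0], [0.002, -0.0, -1.0]]
wrist_force: [-1.2, -1.2, 6.0]
opening: 0.519
gripper_force: 31.4
```

step_arm(motion="0.3 8 0 -6 0;0.3 8 0 -6 0;0.3 8 0 -6 0;0.3 5 0 -20 0;0.3 0 0 -35 0;0.3 0 0 -35 0;0.3 0 0 -35 0;0.3 0 0 -35 0;0.3 0 0 0 0")

```text
t: 26.9
tcp_pos: [0.5972, 0.1109, 0.2958]
orientation: [[0.989, 0.147, 0.012], [0.147, -0.989, 0.001], [0.012, 0.001, -1.0]]
wrist_force: [0.4, -0.0, -1.1]
opening: 0.518
gripper_force: 31.0
```

Run:
```python
from h import *
grab('side');grab('top'); s=state(); t=s['tcp_pos']; print(t,s['wrist_force'])
from fit import *
fitbox((.045,.154,.028),t+[-.018,-.003,.056],8.5,.0)
```

```text
[0.59387936 0.11146098 0.29030754] [ 0.45219082 -0.0380221  -1.92279981]
n 487 rms 0.0031 end [0.5889 0.1057 0.3568] yaw 11.0 mid [0.6323 0.1142 0.2937] low [0.6756 0.1226 0.2306]
```

step_arm(motion="0.3 -7 41.5 0 0;0.3 -7 41.5 0 0;0.3 -7 41.5 0 0;0.3 -7 41.5 0 0;0.3 -7 41.5 0 0;0.3 -7 41.5 0 0;0.3 -7 41.5 0 0;0.3 -7 41.5 0 0;0.3 -7 41.5 0 0;0.3 -7 41.5 0 0;0.3 -7 41.5 0 0;0.3 -7 41.5 0 0")

```text
t: 28.2
tcp_pos: [0.5831, -0.3943, 0.287]
orientation: [[0.989, 0.147, -0.004], [0.147, -0.989, 0.003], [-0.003, -0.004, -1.0]]
wrist_force: [0.3, -0.4, -1.2]
opening: 0.519
gripper_force: 31.2
```

step_arm(motion="0.3 -7 41.5 0 0;0.3 -7 41.5 0 0;0.3 0 0 0 -0.15;0.3 0 0 0 -0.15;0.3 0 0 0 -0.15;0.3 0 0 0 -0.15;0.3 0 0 0 -0.15;0.3 0 0 0 -0.15;0.3 0 0 0 -0.15;0.3 0 0 0 -0.15;0.3 0 0 0 -0.15;0.3 0 0 0 -0.15")

```text
t: 29.4
tcp_pos: [0.5816, -0.477, 0.2866]
orientation: [[-0.083, 0.997, -0.004], [0.997, 0.083, 0.004], [0.004, -0.004, -1.0]]
wrist_force: [1.5, -0.5, -1.8]
opening: 0.522
gripper_force: 31.7
```

Run:
```python
from h import *
grab('side');grab('top'); s=state(); t=s['tcp_pos']; print(t,s['orientation'][:,1].round(3),s['q'].round())
from fit import *
col=(Q[:,0]-Q[:,2]>35)&(Q.sum(1)>250)
import fit; fit.P=P[col]
fitbox((.045,.154,.028),t+[.004,-.018,.056],94.2,.0)
```

```text
[ 0.58155913 -0.47714556  0.28696823] [ 0.997  0.077 -0.003] [ 33.  44.  14.  51. -10.  86.  48.]
n 2797 rms 0.0013 end [ 0.5827 -0.4961  0.3395] yaw 94.19 mid [ 0.5794 -0.452   0.2765] low [ 0.5762 -0.408   0.2134]
```

The fit is good: the piece is held 35° with its axis centred on the pads. Lowering and pivoting it against the bar.

step_arm(motion="0.3 0 0 40 0;0.3 0 0 40 0;0.3 0 0 40 0;0.3 0 0 40 0;0.3 0 0 25 0;0.3 0 0 11 0;0.3 7 0 0 0;0.3 7 0 0 0;0.3 6 0 0 0;0.3 0 0 0 0")

```text
t: 30.5
tcp_pos: [0.5823, -0.4564, 0.0961]
orientation: [[-0.079, 0.997, 0.003], [0.997, 0.079, -0.001], [-0.001, 0.003, -1.0]]
wrist_force: [0.6, 0.6, -1.1]
opening: 0.522
gripper_force: 31.6
```

step_arm(motion="0.3 5 0 0 0;0.3 4 0 -3.3 0;0.3 4 0 -3.3 0;0.3 4.2 0 -3 0;0.3 4.3 0 -3 0;0.3 4.5 0 -2.6 0;0.3 4.5 0 -2.6 0;0.3 4.7 0 -2.2 0;0.3 4.7 0 -2.2 0;0.3 0 0 0 0")

```text
t: 31.5
tcp_pos: [0.578, -0.4179, 0.1172]
orientation: [[-0.078, 0.997, 0.001], [0.997, 0.078, -0.001], [-0.001, 0.001, -1.0]]
wrist_force: [-0.1, -2.9, 3.5]
opening: 0.523
gripper_force: 32.1
```

```bash
sed -i 's/-.02\],4.2/-.02],4.2,.03/' ck.py; python3 ck.py l
```

```text
[ 0.2022741  -2.99354595  3.81397646]
n 1215 mid [ 0.5748 -0.4146  0.0766] bottom [ 5.721e-01 -4.131e-01 -3.000e-04] top z 0.1536 axis tilt in slide x,y deg [ 1.9 -1.3] yaw -6.7 tcp [ 0.5779 -0.4182  0.117 ]
```

```bash
sed -i "s/def held(size,mid,yaw,tol0=.02):/def held(size,mid,yaw,tol0=.02,tilt=0):/; s/rv=R.from_euler('z',yaw,degrees=True)/rv=(R.from_euler('z',yaw,degrees=True)*R.from_euler('x',tilt,degrees=True))/; s/(Q.sum(1)>250)/(Q.sum(1)>250)\&(P[:,2]>.008)/" tilt.py
cat > ck.py <<'E'
import sys
from h import *
grab('side');grab('top');t=state()['tcp_pos']; print(state()['wrist_force'])
from tilt import held
a=float(sys.argv[1]); g=t+[0,0,.022]   # a: tilt deg; middle lies 41 mm below the grip along the axis
c,s=np.cos(np.radians(a)),np.sin(np.radians(a))
held((.045,.028,.154),g-.041*np.array([0,-s,c]),4.2,.02,a)
E
python3 ck.py 16
```

```text
[ 0.17104765 -2.29547969  5.60838874]
n 2371 mid [ 0.5761 -0.3993  0.1048] bottom [ 0.5733 -0.3611  0.038 ] top z 0.1716 axis tilt in slide x,y deg [ -0.1 -28.5] yaw 4.6 tcp [ 0.5779 -0.4184  0.1169]
```

It rode up over the bar's top edge, because the tool was 5 mm too high. I'll back off, go lower and push again.

step_arm(motion="0.3 0 0 -4 0;0.3 -15 0 0 0;0.3 -20 0 0 0;0.3 0 0 10 0;0.3 0 0 10 0;0.3 0 0 6 0;0.3 0 0 0 0;0.3 0 0 0 0")

```text
t: 32.5
tcp_pos: [0.5804, -0.4515, 0.0936]
orientation: [[-0.078, 0.997, -0.001], [0.997, 0.078, 0.001], [0.001, -0.0, -1.0]]
wrist_force: [-0.4, -0.7, -0.9]
opening: 0.523
gripper_force: 31.6
```

```bash
python3 ck.py 30
```

```text
[ 0.00784953  0.43517676 -1.52580846]
n 2346 mid [ 0.5785 -0.4322  0.0816] bottom [ 0.5756 -0.3936  0.015 ] top z 0.1482 axis tilt in slide x,y deg [  0.  -28.8] yaw 4.4 tcp [ 0.5807 -0.4525  0.0946]
```

step_arm(motion="0.3 4 0 0 0;0.3 3 0 0 0;0.3 4 0 -1.5 0;0.3 4 0 -1.8 0;0.3 4 0 -2 0;0.3 4.3 0 -2 0;0.3 4.3 0 -1.8 0;0.3 0 0 0 0")

```text
t: 33.4
tcp_pos: [0.5781, -0.4258, 0.1042]
orientation: [[-0.077, 0.997, 0.001], [0.997, 0.077, -0.002], [-0.002, 0.0, -1.0]]
wrist_force: [0.0, -3.5, 0.2]
opening: 0.518
gripper_force: 31.9
```

```bash
python3 ck.py 20
```

```text
[ 0.14582251 -2.60922102  0.15215167]
n 2444 mid [ 0.5767 -0.4134  0.0902] bottom [ 0.5744 -0.3819  0.02  ] top z 0.1604 axis tilt in slide x,y deg [ -0.  -23.5] yaw 4.2 tcp [ 0.5781 -0.4259  0.1038]
```

step_arm(motion="0.3 4.5 0 -0.5 0;0.3 4.5 0 -1 0;0.3 4.5 0 -1.5 0;0.3 4.5 0 -1.5 0;0.3 4.5 0 -1.2 0;0.3 4.5 0 -1 0;0.3 0 0 0 0")

```text
t: 34.2
tcp_pos: [0.576, -0.3971, 0.1099]
orientation: [[-0.078, 0.997, -0.0], [0.997, 0.078, 0.001], [0.001, -0.0, -1.0]]
wrist_force: [-0.3, -2.4, -0.7]
opening: 0.517
gripper_force: 32.4
```

```bash
python3 ck.py 11
```

```text
[ 0.5136336  -1.34101299 -0.32798165]
n 2552 mid [ 0.5756 -0.3993  0.0945] bottom [ 0.5745 -0.383   0.0192] top z 0.1697 axis tilt in slide x,y deg [ -0.  -12.1] yaw 4.1 tcp [ 0.576  -0.3974  0.1096]
```

step_arm(motion="0.3 4.5 0 -0.8 0;0.3 4.5 0 -0.5 0;0.3 4.5 0 -0.5 0;0.3 4 0 0 0;0.3 4 0 0 0;0.3 2 0 0 0;0.3 0 0 0 0")

```text
t: 35.0
tcp_pos: [0.5743, -0.3744, 0.1117]
orientation: [[-0.077, 0.997, 0.0], [0.997, 0.077, 0.0], [0.0, 0.0, -1.0]]
wrist_force: [0.0, -3.0, -1.3]
opening: 0.522
gripper_force: 32.7
```

```bash
python3 ck.py 2
```

```text
[ 1.31360541 -1.51550124 -0.63933518]
n 1991 mid [ 0.566  -0.3799  0.0976] bottom [ 0.5657 -0.3759  0.0207] top z 0.1745 axis tilt in slide x,y deg [ 0. -3.] yaw -85.0 tcp [ 0.5742 -0.3745  0.1115]
```

step_arm(motion="0.3 3 0 0 0;0.3 2 0 0 0;0.3 0 0 0 0")

```text
t: 35.4
tcp_pos: [0.5738, -0.3697, 0.1116]
orientation: [[-0.077, 0.997, -0.0], [0.997, 0.077, 0.0], [0.0, -0.0, -1.0]]
wrist_force: [1.3, -2.8, 0.3]
opening: 0.518
gripper_force: 32.8
```

```bash
sed -i 's/^held.*/held((.045,.028,.154),g-.041*np.array([0,-s,c])+[0,float(sys.argv[2]),0],4.2,.012,a)/' ck.py; python3 ck.py 1 -.01; sed 's/^grab.*;t=/t=/' ck.py > ck2.py; python3 ck2.py 0 -.012
```

```text
[-0.12526081 -1.49079699  0.52106824]
n 2511 mid [ 0.5744 -0.3851  0.0974] bottom [ 0.5744 -0.3837  0.0204] top z 0.1744 axis tilt in slide x,y deg [-0.1 -1.1] yaw 4.2 tcp [ 0.5738 -0.3698  0.1116]
[-0.12526081 -1.49079699  0.52106824]
n 2511 mid [ 0.5744 -0.3851  0.0974] bottom [ 0.5744 -0.3837  0.0204] top z 0.1744 axis tilt in slide x,y deg [-0.1 -1.1] yaw 4.2 tcp [ 0.5738 -0.3698  0.1116]
```

The long piece is upright, 1.1° off, so I'll carry it straight to its pocket using the measured offset.

step_arm(motion="0.3 -10 0 0 0;0.3 0 0 -25 0;0.3 0 0 -35 0;0.3 0 0 -38 0;0.3 0 0 0 0;0.3 0 0 0 0", newtons=40)

```text
t: 36.1
tcp_pos: [0.5746, -0.3791, 0.2098]
orientation: [[-0.077, 0.997, 0.0], [0.997, 0.077, 0.002], [0.002, 0.0, -1.0]]
wrist_force: [-0.4, 0.5, -2.3]
opening: 0.519
gripper_force: 42.3
```

step_arm(motion="0.3 35 0.8 0 0;0.3 40 0.8 0 0;0.3 40 0.8 0 0;0.3 40 0.8 0 0;0.3 30 0.8 0 0;0.3 16 0 0 0;0.3 0 0 0 0;0.3 0 0 0 0")

```text
t: 36.9
tcp_pos: [0.5624, -0.181, 0.2089]
orientation: [[-0.075, 0.997, -0.002], [0.997, 0.075, -0.002], [-0.001, -0.002, -1.0]]
wrist_force: [0.5, 0.2, -0.9]
opening: 0.519
gripper_force: 42.3
```

```bash
python3 ck.py 0 -.0153
python3 - <<'E'
from rect import *
s=state(); print(s['tcp_pos'],s['q'].round())
d=load('side')
a=cv2.resize(d['pixels'][130:300,290:420,::-1],None,fx=3.5,fy=3.5,interpolation=cv2.INTER_CUBIC)
cv2.imwrite('pics/g5.png',a)
E
```

```text
[-0.32466283 -0.23109769 -1.2004566 ]
n 1812 mid [ 0.5613 -0.1963  0.1944] bottom [ 0.5609 -0.1941  0.1175] top z 0.2714 axis tilt in slide x,y deg [ 0.1 -1.6] yaw 2.7 tcp [ 0.5625 -0.1822  0.2093]
[ 0.56247894 -0.18224151  0.20929668] [ 7. 30. 14. 91. -8. 60. 28.]
```

View pics/g5.png

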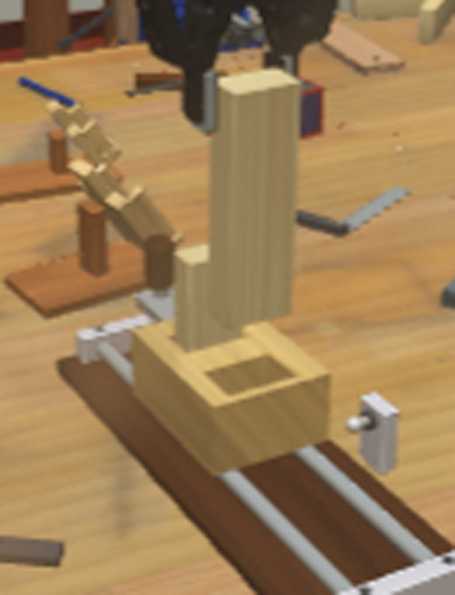

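The picture shows the long piece upright above the larger pocket: its foot is at crop (255,315) and the mouth at (255,378). The short piece is seated. I'll lower it.

step_arm(motion="0.3 0.5 1.5 15 0;0.3 0 0 15 0;0.3 0 0 5 0;0.3 0 0 5 0;0.3 0 0 5 0;0.3 0 0 0 0")

```text
t: 37.6
tcp_pos: [0.5642, -0.179, 0.1643]
orientation: [[-0.076, 0.997, -0.001], [0.997, 0.076, -0.0], [-0.0, -0.001, -1.0]]
wrist_force: [-0.5, 0.5, -1.9]
opening: 0.518
gripper_force: 42.2
```

step_arm(motion="0.3 0 0 5 0;0.3 0 0 5 0;0.3 0 0 5 0;0.3 0 0 5 0;0.3 0 0 0 0")

```text
t: 38.1
tcp_pos: [0.5644, -0.1783, 0.1437]
orientation: [[-0.077, 0.997, -0.001], [0.997, 0.077, 0.0], [0.0, -0.001, -1.0]]
wrist_force: [-1.0, -0.6, -2.3]
opening: 0.519
gripper_force: 42.2
```

Bottom is about 0.052, inside the pocket with no contact force. Continuing to the floor.

step_arm(motion="0.3 0 0 5 0;0.3 0 0 5 0;0.3 0 0 3 0;0.3 0 0 2 0;0.3 0 0 1.5 0;0.3 0 0 0 0")

```text
t: 38.7
tcp_pos: [0.5644, -0.1786, 0.1288]
orientation: [[-0.077, 0.997, -0.0], [0.997, 0.077, 0.0], [0.0, -0.0, -1.0]]
wrist_force: [-3.0, 0.6, 3.9]
opening: 0.521
gripper_force: 42.7
```

step_arm(motion="0.3 0 0 1.5 0;0.3 0 0 -1.5 0;0.6 0 0 0 0;0.9 0 0 0 0;1 0 0 0 0;1 0 0 0 0;1 0 0 -35 0;1 0 0 -40 0;1 0 0 -40 0;1 0 0 -20 0")

```text
t: 39.7
tcp_pos: [0.5663, -0.1794, 0.2672]
orientation: [[-0.077, 0.997, 0.007], [0.997, 0.077, -0.002], [-0.003, 0.006, -1.0]]
wrist_force: [0.6, 0.3, 0.1]
opening: 0.999
gripper_force: 0.0
```

Run:
```python
from h import *
grab('side');grab('top'); s=state(); t=s['tcp_pos']; print(t,s['q'].round(0),s['orientation'][:,1].round(3))
from tilt import *
held((.040,.022,.100),np.array([.5598,-.1389,.088]),4.2,.012)
held((.045,.028,.154),np.array([.5635,-.1945,.115]),4.2,.012)
x,y,z=P.T; k=(abs(x-.555)<.03)&(abs(y+.073)<.04)&(z>.112)&(z<.124); print('knob',k.sum(),P[k].mean(0) if k.any() else '')
```

```text
[ 0.56673306 -0.17956095  0.2669095 ] [ 6. 27. 15. 86. -7. 67. 27.] [0.997 0.077 0.008]
n 545 mid [ 0.5584 -0.1395  0.088 ] bottom [ 0.5579 -0.1392  0.038 ] top z 0.138 axis tilt in slide x,y deg [ 0.6 -0.3] yaw 1.4 tcp [ 0.5667 -0.1796  0.2669]
n 1536 mid [ 0.5635 -0.1914  0.1143] bottom [ 0.5644 -0.1918  0.0373] top z 0.1913 axis tilt in slide x,y deg [-0.7  0.4] yaw 3.1 tcp [ 0.5667 -0.1796  0.2669]
knob 93 [ 0.55310572 -0.07432211  0.11810253]
```

Both pieces are home: the tops are at 0.138 and 0.191, both upright, and the carrier hasn't moved. Now I'll take the knob.

step_arm(motion="1 35.5 -1.3 0 0;1 35.5 -1.3 0 0;1 35.5 -1.2 0 0;1 0 0 30 0;1 0 0 30 0;1 0 0 30 0;1 0 0 30 0;1 0 0 0 0;1 0 0 0 0")

```text
t: 40.7
tcp_pos: [0.552, -0.0727, 0.1424]
orientation: [[-0.077, 0.997, -0.002], [0.997, 0.077, 0.0], [0.0, -0.002, -1.0]]
wrist_force: [-0.5, -0.3, 0.6]
opening: 1.002
gripper_force: 0.0
```

step_arm(motion="1 0 2 25 0;1 0 0 20 0;1 0 0 8 0;1 0 0 0 0;0 0 0 0 0;0 0 0 0 0;0 0 0 0 0;0 0 0 0 0;0 0 0 0 0;0 0 0 0 0", newtons=40)

```text
t: 41.7
tcp_pos: [0.5546, -0.0726, 0.0903]
orientation: [[-0.077, 0.997, 0.0], [0.997, 0.077, -0.0], [-0.0, 0.0, -1.0]]
wrist_force: [-1.4, 0.9, -0.6]
opening: 0.002
gripper_force: 0.0
```

Run:
```python
from h import *
grab('side');grab('top'); s=state(); print(s['tcp_pos'],s['opening'],s['wrist_force'])
for n in('top','side'):
    d=load(n);P=cloud(d);C=d['pixels'].astype(int); ok=(d['z_map']>0)
    x,y,z=P[...,0],P[...,1],P[...,2]
    m=ok&(abs(x-.555)<.05)&(abs(y+.09)<.09)&(z>.079)&(z<.135)
    print(n,m.sum())
    # coarse map of y (2cm..) : list grouped
    for zz in np.arange(.08,.135,.01):
        k=m&(z>=zz)&(z<zz+.01)
        br=k&(C[...,0]-C[...,2]>20)&(C.sum(2)<330)
        dk=k&(abs(C[...,0]-C[...,2])<15)
        f=lambda q:(int(q.sum()),P[q].mean(0).round(3).tolist(),P[q].min(0).round(3)[:2].tolist(),P[q].max(0).round(3)[:2].tolist()) if q.any() else 0
        print('%.2f brown'%zz,f(br),'grey',f(dk))
```

```text
[ 0.55456246 -0.07253787  0.09017426] 0.005115555905487112 [ 0.1179879  -0.17150061  0.93883534]
top 153
0.08 brown 0 grey 0
0.09 brown (2, [0.559, -0.162, 0.097], [0.542, -0.176], [0.575, -0.148]) grey 0
0.10 brown (9, [0.56, -0.173, 0.104], [0.543, -0.178], [0.577, -0.148]) grey 0
0.11 brown (10, [0.561, -0.177, 0.115], [0.545, -0.178], [0.578, -0.175]) grey 0
0.12 brown (12, [0.564, -0.174, 0.125], [0.542, -0.178], [0.58, -0.145]) grey 0
0.13 brown (3, [0.559, -0.177, 0.132], [0.547, -0.178], [0.573, -0.176]) grey 0
side 395
0.08 brown (18, [0.55, -0.078, 0.085], [0.543, -0.082], [0.557, -0.071]) grey 0
0.09 brown (31, [0.549, -0.08, 0.095], [0.542, -0.085], [0.557, -0.07]) grey 0
0.10 brown (28, [0.549, -0.08, 0.105], [0.541, -0.084], [0.558, -0.073]) grey 0
0.11 brown (39, [0.549, -0.081, 0.115], [0.537, -0.133], [0.562, -0.07]) grey 0
0.12 brown (30, [0.548, -0.09, 0.125], [0.536, -0.136], [0.563, -0.067]) grey 0
0.13 brown (19, [0.546, -0.09, 0.132], [0.537, -0.135], [0.564, -0.065]) grey 0
```

Run:
```python
from h import *
d=load('side');P=cloud(d);C=d['pixels'].astype(int); ok=(d['z_map']>0)
x,y,z=P[...,0],P[...,1],P[...,2]
m=ok&(abs(x-.555)<.09)&(y>-.12)&(y<.03)
for zz in np.arange(.08,.24,.01):
    k=m&(z>=zz)&(z<zz+.01)
    if k.any(): print('%.2f'%zz,k.sum(),'x',x[k].min().round(3),np.median(x[k]).round(3),x[k].max().round(3),'y',y[k].min().round(3),np.median(y[k]).round(3),y[k].max().round(3),'rgb',np.median(C[k],0))
# pixel patch around knob: colours
from rect import *
K=np.array([[d['fx'],0,d['cx']],[0,d['fy'],d['cy']],[0,0,1]],float);A=d['attitude']
px,_=cv2.projectPoints(np.array([[.5545,-.073,.12],[.5545,-.073,.09],[.5545,-.073,.15]]),cv2.Rodrigues(A.T)[0],-A.T@d['origin'],K,np.array([float(d['k1']),0,0,0]));print(px.reshape(-1,2).round())
u,v=px[0,0].round().astype(int)
for r in range(v-16,v+16,2): print(r,' '.join('%3d/%.3f'%(C[r,c].sum()//3,y[r,c]) for c in range(u-14,u+15,3)))
```

```text
0.08 18 x 0.543 0.549 0.557 y -0.082 -0.079 -0.071 rgb [97.5 78.  54.5]
0.09 31 x 0.542 0.548 0.557 y -0.085 -0.08 -0.07 rgb [91. 68. 46.]
0.10 28 x 0.541 0.548 0.558 y -0.084 -0.08 -0.073 rgb [89.  66.  44.5]
0.11 37 x 0.542 0.549 0.562 y -0.085 -0.079 -0.07 rgb [95. 68. 45.]
0.12 30 x 0.54 0.549 0.563 y -0.086 -0.081 -0.067 rgb [104.5  92.   75. ]
0.13 47 x 0.538 0.546 0.565 y -0.086 -0.08 -0.065 rgb [81. 69. 56.]
0.14 51 x 0.537 0.546 0.565 y -0.087 -0.079 -0.064 rgb [77. 67. 54.]
0.15 42 x 0.538 0.549 0.565 y -0.086 -0.08 -0.064 rgb [92.5 87.5 77.5]
0.16 75 x 0.519 0.554 0.582 y -0.089 -0.083 -0.064 rgb [59. 50. 39.]
0.17 133 x 0.511 0.555 0.593 y -0.088 -0.082 -0.059 rgb [56. 48. 38.]
0.18 137 x 0.503 0.55 0.6 y -0.091 -0.082 -0.058 rgb [52. 44. 36.]
0.19 145 x 0.497 0.558 0.611 y -0.091 -0.084 -0.059 rgb [51. 44. 36.]
0.20 175 x 0.49 0.547 0.616 y -0.092 -0.084 -0.064 rgb [50. 43. 35.]
0.21 195 x 0.489 0.539 0.614 y -0.095 -0.083 -0.06 rgb [48. 41. 34.]
0.22 168 x 0.505 0.543 0.598 y -0.095 -0.084 -0.07 rgb [45. 39. 33.]
0.23 128 x 0.511 0.545 0.593 y -0.087 -0.083 -0.069 rgb [
[... 1093 characters left out ...]
74/-0.078 146/0.141 167/0.133 191/-0.133
202 111/0.130 121/0.127 124/0.121 112/0.119  63/-0.080  66/-0.082 101/-0.133 190/-0.139 191/-0.141 192/-0.143
204 114/0.117 122/0.114 119/0.113 107/0.107  64/-0.078  67/-0.081  84/-0.131 154/-0.146 188/-0.148 174/-0.151
206 103/0.107 116/0.100 121/0.098 112/0.095  65/-0.080  67/-0.081  84/-0.131 118/-0.145 127/-0.151 124/-0.151
208 116/0.091 118/0.089 113/0.087 105/0.080  67/-0.079  67/-0.082  84/-0.130 118/-0.146 127/-0.149 123/-0.152
210 113/0.081 112/0.077 108/0.072  96/0.073  67/-0.079  68/-0.083  88/-0.130 116/-0.147 126/-0.148 125/-0.150
212 105/0.071  89/0.072  82/0.071  91/0.074  92/-0.079  73/-0.080 128/-0.131 116/-0.146 127/-0.150 125/-0.152
```

The cloud shows the shut fingertips ending at about z = 0.12, just above the knob, so the real tips sit about 30 mm above the reported TCP. I'll open, go lower and grip the knob properly.

step_arm(motion="1 0 0 0 0;1 0 0 0 0;1 0 0 0 0;1 0 0 0 0;1 0 0 0 0;1 0 0 10 0;1 0 0 10 0;1 0 0 5 0;1 0 0 0 0")

```text
t: 42.7
tcp_pos: [0.5534, -0.0724, 0.0636]
orientation: [[-0.077, 0.997, -0.003], [0.997, 0.077, 0.0], [0.001, -0.003, -1.0]]
wrist_force: [-0.6, -0.4, -0.1]
opening: 0.998
gripper_force: 0.0
```

step_arm(motion="0 0 0 0 0;0 0 0 0 0;0 0 0 0 0;0 0 0 0 0;0 0 0 0 0;0 0 0 0 0;0 0 0 0 0")

```text
t: 43.4
tcp_pos: [0.5553, -0.0725, 0.0656]
orientation: [[-0.077, 0.997, 0.002], [0.997, 0.077, -0.0], [-0.0, 0.002, -1.0]]
wrist_force: [1.0, -0.4, 2.1]
opening: 0.239
gripper_force: 39.3
```

Knob gripped. Sliding the carrier.

step_arm(motion="0.2 -5 0 0 0;0.2 -8 0 0 0;0.2 -8 0 0 0;0.2 -8 0 0 0;0.2 -8 0 0 0;0.2 -8 0 0 0;0.2 -7 0 0 0;0.2 -4 0 0 0")

```text
t: 44.2
tcp_pos: [0.5591, -0.1296, 0.0656]
orientation: [[-0.076, 0.997, 0.001], [0.997, 0.076, -0.0], [-0.0, 0.001, -1.0]]
wrist_force: [-0.1, 1.9, 6.2]
opening: 0.237
gripper_force: 39.6
```

step_arm(motion="0.2 -3 0 0 0;0.2 -3 0 0 0;0.2 -2 0 0 0")

```text
t: 44.5
tcp_pos: [0.559, -0.1305, 0.0655]
orientation: [[-0.08, 0.997, -0.002], [0.997, 0.08, 0.009], [0.009, -0.002, -1.0]]
wrist_force: [-1.9, 11.8, 10.2]
opening: 0.239
gripper_force: 40.0
```

Run:
```python
from h import *
print(state()['wrist_force']); grab('side');
d=load('side');P=cloud(d);X=P[d['z_map']>0]; o=np.array([.5612,-.198]); a=np.radians(4.2)
l=(X[:,:2]-o)@np.array([[np.cos(a),-np.sin(a)],[np.sin(a),np.cos(a)]])
m=(abs(l[:,0])<.04)&(X[:,2]>.074)&(X[:,2]<.082)&(l[:,1]<.06); print('carrier top y range',np.percentile(l[m,1],[0.5,2,98,99.5]).round(4))
b=(l[:,0]>.05)&(l[:,0]<.085)&(X[:,2]>.02)&(X[:,2]<.056)&(abs(l[:,1]+.045)<.03); print('bracket',b.sum(),np.percentile(l[b,1],[2,50,98]).round(4))
```

```text
[-1.85038113 11.7962343  10.18060184]
carrier top y range [-0.085  -0.0843  0.0543  0.0592]
bracket 50 [-0.0578 -0.0559 -0.0503]
```

step_arm(motion="0.2 -2 0 0 0;0.2 -2 0 0 0;0.2 0 0 0 0")

```text
t: 44.85
tcp_pos: [0.559, -0.131, 0.0655]
orientation: [[-0.082, 0.997, -0.004], [0.997, 0.082, 0.013], [0.013, -0.003, -1.0]]
wrist_force: [-1.8, 13.7, 12.1]
opening: 0.238
gripper_force: 40.1
```

step_arm(motion="0.2 0 0 -2 0;0.2 -1.5 0 0 0;0.2 -1.5 0 0 0;0.2 0 0 0 0")

```text
t: 45.25
tcp_pos: [0.5597, -0.1406, 0.0657]
orientation: [[-0.079, 0.997, -0.002], [0.997, 0.079, 0.003], [0.003, -0.001, -1.0]]
wrist_force: [2.4, 2.1, -4.4]
opening: 0.235
gripper_force: 39.8
```

step_arm(motion="0.2 -1 0 0 0;0.2 -1 0 0 0;0.2 0 0 0 0")

```text
t: 45.55
tcp_pos: [0.56, -0.1456, 0.0658]
orientation: [[-0.077, 0.997, -0.001], [0.997, 0.077, -0.0], [-0.0, -0.001, -1.0]]
wrist_force: [5.3, 1.5, -11.4]
opening: 0.233
gripper_force: 39.5
```

```bash
cat > car.py <<'E'
from h import *
print(state()['wrist_force'],state()['tcp_pos']); grab('side'); grab('top'); o=np.array([.5612,-.198]); a=np.radians(4.2)
for n in('side','top'):
    d=load(n);P=cloud(d);X=P[d['z_map']>0]
    l=(X[:,:2]-o)@np.array([[np.cos(a),-np.sin(a)],[np.sin(a),np.cos(a)]])
    for nm,xm in(('top',(abs(l[:,0])<.04)&(X[:,2]>.074)&(X[:,2]<.082)),('front',(abs(l[:,0])<.035)&(X[:,2]>.045)&(X[:,2]<.07)&(l[:,1]<-.05))):
        if xm.sum()>5: print(n,nm,xm.sum(),np.percentile(l[xm,1],[1,50,99]).round(4))
    b=(l[:,0]>.045)&(l[:,0]<.09)&(X[:,2]>.03)&(X[:,2]<.062)&(abs(l[:,1]+.045)<.03); 
    if b.any(): print(n,'bracket',b.sum(),'y',np.percentile(l[b,1],[2,50,98]).round(4),'x',np.percentile(l[b,0],[2,50,98]).round(4))
    k=(abs(l[:,0])<.015)&(X[:,2]>.084)&(X[:,2]<.118)&(l[:,1]>.02)&(l[:,1]<.1); print(n,'knob',k.sum(),np.percentile(l[k,1],[2,50,98]).round(4) if k.any() else '')
E
python3 car.py
```

```text
[  5.27303523   1.53827019 -11.41725665] [ 0.56004085 -0.14563583  0.06580445]
side top 661 [-0.0998 -0.0457  3.4765]
side front 302 [-0.1003 -0.0983 -0.0691]
side bracket 39 y [-0.0565 -0.0466 -0.0309] x [0.0646 0.0702 0.0751]
side knob 120 [0.0406 0.0436 0.053 ]
top top 172 [-0.0973 -0.0701  0.33  ]
top front 14 [-0.0885 -0.0761 -0.0584]
top knob 0
```

step_arm(motion="0.2 -1 0 1 0;0.2 -1 0 0 0;0.2 0 0 0 0")

```text
t: 45.95
tcp_pos: [0.5602, -0.1478, 0.0658]
orientation: [[-0.076, 0.997, -0.0], [0.997, 0.076, -0.0], [-0.0, -0.0, -1.0]]
wrist_force: [3.3, 1.7, -8.3]
opening: 0.236
gripper_force: 39.7
```

step_arm(motion="0.2 -1 0 0 0;0.2 -1 0 0.5 0;0.2 0 0 0 0")

```text
t: 46.25
tcp_pos: [0.5603, -0.149, 0.0657]
orientation: [[-0.077, 0.997, -0.0], [0.997, 0.077, 0.001], [0.001, -0.0, -1.0]]
wrist_force: [3.0, 3.8, -5.4]
opening: 0.237
gripper_force: 40.0
```

```bash
python3 car.py
```

```text
[ 2.99518524  3.78365596 -5.40296462] [ 0.56029724 -0.14895959  0.06574705]
side top 675 [-0.1027 -0.0504  3.4948]
side front 303 [-0.1037 -0.1016 -0.0747]
side bracket 39 y [-0.0573 -0.0461 -0.0308] x [0.0648 0.0695 0.0752]
side knob 123 [0.0369 0.0408 0.0499]
top top 156 [-0.101  -0.0764  0.3277]
top front 15 [-0.0907 -0.0773 -0.0616]
top knob 0
```

step_arm(motion="0.2 -1 0 0.5 0;0.2 -1 0 0 0;0.2 0 0 0 0")

```text
t: 46.65
tcp_pos: [0.5603, -0.1492, 0.0657]
orientation: [[-0.078, 0.997, -0.001], [0.997, 0.078, 0.003], [0.003, -0.001, -1.0]]
wrist_force: [0.6, 5.6, -2.0]
opening: 0.238
gripper_force: 40.4
```

step_arm(motion="0.2 2 0 0 0;0.2 2 0 0 0;0.2 2 0 0 0;0.2 0 0 0 0")

```text
t: 47.05
tcp_pos: [0.5603, -0.148, 0.0657]
orientation: [[-0.075, 0.997, 0.001], [0.997, 0.075, -0.004], [-0.004, 0.001, -1.0]]
wrist_force: [1.9, -3.0, -2.3]
opening: 0.242
gripper_force: 40.3
```

step_arm(motion="0.2 1.5 0 0 0;0.2 1.5 0 0 0;0.2 0 0 0 0")

```text
t: 47.35
tcp_pos: [0.5599, -0.1427, 0.0656]
orientation: [[-0.077, 0.997, 0.0], [0.997, 0.077, -0.001], [-0.001, 0.0, -1.0]]
wrist_force: [0.7, -2.5, 0.8]
opening: 0.236
gripper_force: 40.6
```

step_arm(motion="0.2 -1 0 0 0;0.2 0 0 0 0")

```text
t: 47.55
tcp_pos: [0.5599, -0.1427, 0.0656]
orientation: [[-0.077, 0.997, -0.0], [0.997, 0.077, 0.001], [0.001, -0.0, -1.0]]
wrist_force: [0.6, 0.3, 4.1]
opening: 0.237
gripper_force: 40.9
```

step_arm(motion="0.2 -1 0 0 0;0.2 0 0 0 0")

```text
t: 47.75
tcp_pos: [0.5599, -0.1427, 0.0656]
orientation: [[-0.078, 0.997, -0.001], [0.997, 0.078, 0.002], [0.002, -0.0, -1.0]]
wrist_force: [-0.8, 1.3, 5.3]
opening: 0.236
gripper_force: 41.1
```

step_arm(motion="0.2 -1 0 0 0;0.2 0 0 0 0")

```text
t: 47.95
tcp_pos: [0.56, -0.1433, 0.0656]
orientation: [[-0.078, 0.997, -0.001], [0.997, 0.078, 0.003], [0.003, -0.001, -1.0]]
wrist_force: [-0.6, 2.4, 6.1]
opening: 0.242
gripper_force: 41.1
```

step_arm(motion="0.2 -1 0 0 0;0.2 0 0 0 0")

```text
t: 48.15
tcp_pos: [0.56, -0.1442, 0.0656]
orientation: [[-0.078, 0.997, -0.001], [0.997, 0.078, 0.003], [0.003, -0.001, -1.0]]
wrist_force: [-2.0, 2.5, 6.0]
opening: 0.235
gripper_force: 41.1
```

step_arm(motion="0.2 -1 0 -0.5 0;0.2 0 0 0 0")

```text
t: 48.35
tcp_pos: [0.5601, -0.1457, 0.0656]
orientation: [[-0.078, 0.997, -0.001], [0.997, 0.078, 0.002], [0.002, -0.001, -1.0]]
wrist_force: [-0.1, 2.9, 2.8]
opening: 0.233
gripper_force: 40.9
```

step_arm(motion="0.2 -1 0 -0.5 0;0.2 0 0 0 0")

```text
t: 48.55
tcp_pos: [0.5602, -0.1478, 0.0656]
orientation: [[-0.077, 0.997, -0.001], [0.997, 0.077, 0.001], [0.001, -0.001, -1.0]]
wrist_force: [0.8, 1.5, -0.2]
opening: 0.234
gripper_force: 40.6
```

step_arm(motion="0.2 -1 0 0 0;0.2 0 0 0 0")

```text
t: 48.75
tcp_pos: [0.5603, -0.1489, 0.0657]
orientation: [[-0.077, 0.997, -0.001], [0.997, 0.077, 0.001], [0.001, -0.001, -1.0]]
wrist_force: [0.9, 2.8, -2.2]
opening: 0.236
gripper_force: 40.5
```

step_arm(motion="0.2 -1 0 0 0;0.2 0 0 0 0")

```text
t: 48.95
tcp_pos: [0.5603, -0.1491, 0.0657]
orientation: [[-0.078, 0.997, -0.001], [0.997, 0.078, 0.002], [0.002, -0.001, -1.0]]
wrist_force: [0.2, 4.4, -1.5]
opening: 0.238
gripper_force: 40.4
```

Ambiguous. A fine pull-back will show whether the notch holds.

step_arm(motion="0.2 3 0 0 0;0.2 3 0 0 0;0.2 0 0 0 0")

```text
t: 49.25
tcp_pos: [0.5601, -0.1463, 0.0657]
orientation: [[-0.076, 0.997, 0.001], [0.997, 0.076, -0.003], [-0.003, 0.0, -1.0]]
wrist_force: [3.3, -2.2, -7.7]
opening: 0.239
gripper_force: 39.9
```

step_arm(motion="0.2 1 0 0 0;0.2 0 0 0 0")

```text
t: 49.45
tcp_pos: [0.56, -0.1441, 0.0658]
orientation: [[-0.076, 0.997, -0.0], [0.997, 0.076, -0.001], [-0.001, -0.0, -1.0]]
wrist_force: [2.9, -2.5, -8.7]
opening: 0.238
gripper_force: 39.7
```

step_arm(motion="0.2 1 0 0 0;0.2 0 0 0 0")

```text
t: 49.65
tcp_pos: [0.5599, -0.1425, 0.0658]
orientation: [[-0.077, 0.997, -0.0], [0.997, 0.077, -0.0], [-0.0, -0.0, -1.0]]
wrist_force: [3.0, -2.7, -11.5]
opening: 0.237
gripper_force: 39.6
```

step_arm(motion="0.2 2 0 0.5 0;0.2 2 0 0.5 0;0.2 1 0 0 0;0.2 0 0 0 0")

```text
t: 50.05
tcp_pos: [0.5599, -0.1421, 0.0657]
orientation: [[-0.074, 0.997, 0.002], [0.997, 0.074, -0.006], [-0.006, 0.002, -1.0]]
wrist_force: [3.4, -8.0, -7.2]
opening: 0.237
gripper_force: 39.8
```

step_arm(motion="0.2 2 0 0.5 0;0.2 1 0 0.5 0;0.2 0 0 0 0")

```text
t: 50.35
tcp_pos: [0.56, -0.142, 0.0657]
orientation: [[-0.073, 0.997, 0.004], [0.997, 0.073, -0.01], [-0.01, 0.003, -1.0]]
wrist_force: [3.0, -10.9, -5.3]
opening: 0.236
gripper_force: 40.1
```

step_arm(motion="0.2 2 0 0 0;0.2 1 0 0 0;0.2 0 0 0 0")

```text
t: 50.65
tcp_pos: [0.56, -0.1414, 0.0657]
orientation: [[-0.071, 0.997, 0.005], [0.997, 0.071, -0.013], [-0.013, 0.004, -1.0]]
wrist_force: [3.1, -15.2, -6.2]
opening: 0.237
gripper_force: 39.9
```

There's a barrier above 15 N going back at y = -0.142, and a wall forward at -0.149. So the notch already holds the plunger. I'll relax to the middle and let go.

step_arm(motion="0.2 -4 0 0 0;0.2 -4 0 0 0;0.2 -3 0 -0.5 0;0.2 -2 0 0 0;0.2 0 0 0 0")

```text
t: 51.15
tcp_pos: [0.5599, -0.1426, 0.0656]
orientation: [[-0.078, 0.997, -0.0], [0.997, 0.078, 0.002], [0.002, -0.0, -1.0]]
wrist_force: [-1.2, 1.6, 6.3]
opening: 0.237
gripper_force: 41.2
```

step_arm(motion="0.2 -1.5 0 -1 0;0.2 -1.5 0 -0.5 0;0.2 0 0 0 0")

```text
t: 51.45
tcp_pos: [0.5601, -0.1463, 0.0657]
orientation: [[-0.078, 0.997, -0.001], [0.997, 0.078, 0.001], [0.001, -0.001, -1.0]]
wrist_force: [0.9, 3.0, -1.5]
opening: 0.234
gripper_force: 40.4
```

step_arm(motion="0.2 1.5 0 0 0;0.5 0 0 0 0;1 0 0 0 0;1 0 0 0 0;1 0 0 0 0;1 0 0 -30 0;1 0 0 -40 0;1 0 0 -40 0;1 0 0 -40 0;1 0 0 -30 0")

```text
t: 52.45
tcp_pos: [0.5607, -0.1464, 0.2492]
orientation: [[-0.077, 0.997, 0.003], [0.997, 0.077, -0.001], [-0.001, 0.003, -1.0]]
wrist_force: [-0.1, 1.0, -0.5]
opening: 1.0
gripper_force: 0.0
```

```bash
python3 - <<'E'
from h import *
grab('side');grab('top'); s=state(); print(s['tcp_pos'],s['opening'],s['wrist_force'])
from tilt import *
Y=np.array([-.0732,.9973,0])
held((.040,.022,.100),np.array([.5598,-.1389,.088])-.0735*Y,4.2,.012)
held((.045,.028,.154),np.array([.5635,-.1930,.115])-.0735*Y,4.2,.012)
x,y,z=P.T; k=(abs(x-.56)<.03)&(abs(y+.146)<.03)&(z>.112)&(z<.124); print('knob',k.sum(),P[k].mean(0) if k.any() else '')
for n,a,b,c,d,zz in(('bottle',.34,.44,-.02,.08,.19),('plane',.34,.44,.19,.32,.012),('tape',.73,.82,-.22,-.13,.06)):
    k=(x>a)&(x<b)&(y>c)&(y<d)&(z>zz); print(n,k.sum(),P[k].mean(0).round(3) if k.any() else '')
E
python3 car.py
```

```text
[ 0.56297042 -0.14715615  0.25150972] 1.0003433103490897 [-0.90587067 -0.15222926 -0.08439928]
n 390 mid [ 0.5652 -0.2129  0.0875] bottom [ 0.5658 -0.2128  0.0376] top z 0.1375 axis tilt in slide x,y deg [-0.8 -0.1] yaw 5.9 tcp [ 0.563  -0.1472  0.2515]
n 1546 mid [ 0.5697 -0.2658  0.1141] bottom [ 0.5697 -0.2658  0.0371] top z 0.1911 axis tilt in slide x,y deg [-0. -0.] yaw 3.9 tcp [ 0.563  -0.1472  0.2515]
knob 60 [ 0.55692645 -0.14763299  0.1172587 ]
bottle 299 [0.391 0.03  0.206]
plane 289 [0.396 0.269 0.02 ]
tape 559 [ 0.783 -0.175  0.068]
[-0.90587067 -0.15222926 -0.08439928] [ 0.56297042 -0.14715615  0.25150972]
side top 660 [-0.1005 -0.0496  2.6861]
side front 313 [-0.1016 -0.0991 -0.0753]
side bracket 38 y [-0.0575 -0.0462 -0.0316] x [0.0649 0.0698 0.0752]
side knob 128 [0.0407 0.0445 0.0568]
top top 35 [-0.0985  0.0597  0.3334]
top knob 12 [0.0563 0.0607 0.0621]
```

```bash
python3 -c "
from station import env
print(env.close_job())"
```

```text
the job is handed in; nothing more can be done
None
```

Job handed in at about 52 s: both pieces measured upright and fully home, the carrier is held in its notch at the station, the gripper is clear and the bystanders read in place; the long piece briefly rode over the slide's end bar before I redid that push, and I got no verdict back.

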